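# Charge the crystal bowl with a scoop of polishing balls

### The job

Take the metal scoop from its rest, scoop ceramic polishing balls out of the hooded bin and tip at least four of the eight into the crystal bowl, without touching the balls with the fingers. Every ball must end up either in the bowl or in the bin, none in the scoop or on the bench. Do not knock or push the bowl, leave the paste jar and the felt block alone, and put the scoop back standing in its rest.

Things in the scene. Friction and masses are not known exactly. Their poses are not given: they have to be found in the camera images.
- scoop: aluminium hand scoop, 160 g. Origin: centre of the pan's flat underside; x to the open nose, z up. Pan 65 mm long (x -32.5 to +32.5), 70 wide, floor 2.5 thick; back wall 32 high; side walls 2 thick, 30 high up to x = +2, sloping down to the lip. A flat-sided handle rises from the back wall, leaning 20 degrees back (to -x). Stands by itself on its underside
- scoop_grip (a point): middle of the scoop's black grip, at x = -56.5, z = +72 mm in the scoop's frame; axes as the scoop's. Grip 16 mm thick (y), 24 wide, 50 long along the handle's line (-0.34, 0, 0.94); pinch it across y
- scoop_lip (a point): middle of the scoop's bevelled front lip (1 mm thick), x = +32.5, z = 0 mm in the scoop's frame
- scoop_rest: shallow dark steel pan fixed to the bench, the scoop's place: inside 120 mm (x) by 96 mm (y), floor 3 mm thick, rim 9 mm high. Origin: centre of its underside
- media_bin: hooded steel bin, fixed. Origin: on its underside, x to its back (the low front faces the robot). Inside y -44 to +44 mm, x -93 to +81, floor top z = 4; from x = +49 the floor slopes up 55 degrees to z = 50 at the back wall. Front wall 30 mm high; side walls 45 high up to x = -15, from there back 150 high under a clear flat hood (z 150 to 154). Walls 4 thick. Balls start on the floor at x 0 to +49
- crystal_bowl: clear cut-crystal bowl, loose, 0.8 kg, 160 mm across its rim and 68 mm high, mouth about 140 mm wide inside, inner floor at z = 14 mm. Origin: centre of its underside
- bowl_mid (a point): point on the bowl's axis 45 mm above its underside, amid its hollow; a ball inside the bowl is within 66 mm of it
- scoop_pan (a point): point amid the scoop's pan, 15 mm above the scoop's origin
- ball_0: white ceramic polishing ball, 18 mm across, 12 g. Origin: its centre. It rolls readily
- ball_1: white ceramic polishing ball, 18 mm across, 12 g. Origin: its centre. It rolls readily
- ball_2: white ceramic polishing ball, 18 mm across, 12 g. Origin: its centre. It rolls readily
- ball_3: white ceramic polishing ball, 18 mm across, 12 g. Origin: its centre. It rolls readily
- ball_4: white ceramic polishing ball, 18 mm across, 12 g. Origin: its centre. It rolls readily
- ball_5: white ceramic polishing ball, 18 mm across, 12 g. Origin: its centre. It rolls readily
- ball_6: white ceramic polishing ball, 18 mm across, 12 g. Origin: its centre. It rolls readily
- ball_7: white ceramic polishing ball, 18 mm across, 12 g. Origin: its centre. It rolls readily
- jar: bystander: paste jar with a dark cap, loose, 52 mm across, 60 mm high. Origin: centre of its underside
- felt: bystander: pale felt-faced block, loose, 38 x 60 x 22 mm. Origin: centre of its underside

How it is judged:
By the outcome, as a careful person would: the job done as asked, in the order asked, and still so for the second after the job is handed in, with the robot touching nothing.
It also fails if it takes over 62 s, if anything falls off the work surface, if the arm or the gripper's body presses on something with over 40 N, if the wrist force passes 120 N, or if a joint passes its speed limit or range.

### The arm

A 7-joint arm with a two-finger parallel gripper is mounted at the origin on a cart in front of the work surface, level with it; the furniture and walls round the work are solid. World frame = base frame: x ahead of the robot, y to its left, z up, the work surface at z = 0. Lengths are in m, angles in rad, forces in N, time in s.
With the tool pointing down it reaches from about 0.4 to 0.875 m from the base axis. Payload 19.3 kg.
Tool frame: the origin (TCP) lies on the centre line of the jaws, within the pads' length; the fingertips stand 17 mm ahead of it and the grasp point (between the pads) lies 2 mm behind it; z points along the fingers, y is the line along which they close (so a half turn about z gives the same grasp; the last joint's range is limited). The gripper opens to 85 mm and grips with 20 to 120 N. Pads are 22 mm wide; open, the fingers measure 114 mm over their backs; the gripper's body (76 mm by 85 mm) begins 54 mm behind the grasp point. The pads swing forward as they close: fully open they stand 13 mm farther back than shut.
Start: joints at [1.134, 0.521, -0.036, 1.599, 0.021, 1.021, -0.113], TCP at [0.224, -0.583, 0.248] pointing down, gripper open.
Joint ranges: [-2.91, 2.91], [-0.3, 2.13], [-1.5, 1.42], [0.17, 2.43], [-1.26, 4.41], [0.16, 1.93], [-2.52, 2.52]. Speed limits (rad/s): [1.89, 1.89, 2.39, 2.39, 3.01, 3.01, 3.01].

### API

Orientations are given as a rotation vector (axis times angle).
In Python, from cell import r gives the robot as it stands.
- The arm moves only by the tool apply_moves, never from a script. Its argument "motion" is one flat list of numbers, 7 for each row, row after row: the opening, from 0 (shut) to 1 (fully open), then the shift along the tool's x, y, z in units of 30 mm (1.0 is 30 mm), then the turn, a rotation vector about the tool's x, y, z in units of 6 degrees (1.0 is 6 degrees). In form: [gripper, dx, dy, dz, ax, ay, az, gripper, dx, dy, dz, ax, ay, az, ...]. A call has 1 to 8 rows; each row is the pose to reach, as a shift and turn from the pose commanded when the call began, along the tool's axes at that moment; what a row does not reach only later rows make up. A row lasts 1/12 s, in which the tool goes at most 41.7 mm and 7.16 degrees, less where a joint would pass 70% of its speed; a pose out of reach is approached as far as the arm can. A call with a gripper value outside its range is refused whole. The fingers move at their own pace and stop on an object; the grip force is fixed at half the most. Time passes only in rows, so rows that repeat a pose let the fingers close. It gives the time, the measured TCP pose, the force, the opening and the grip force at its end, in the units of the state.
- r.observe(): the state, without advancing time (a new reading comes with each control period).
- r.snapshot(name): name is "scene" or "top" or "wrist"; returns the picture (420x560x3 uint8, red, green, blue); there is no depth.
- r.get_calibration(name): a dict with "mtx" (3x3 intrinsics, pixels), "k1" (the pictures are not rectified: a ray, as slopes to the right and down, at radius r is drawn at 1 + k1 r^2 times it, then the intrinsics apply), "R" (3x3) and "t" (3): a world point X has camera coordinates R X + t; the wrist camera has in their place "mount" (4x4, takes a point from camera to tool coordinates, whose origin is the TCP and whose axes are the flange's). Camera axes: x right, y down, z forward; pixel columns grow to the right and rows downward; lengths in m; the calibration is good to about 2 mm. A picture is of the moment at which its call begins: read the wrist's pose just before it. get_calibration takes no time and is no camera call.
- r.close_job(): hands the job in; it is judged then, once.
The state is a dict: "time": time; "joint_pos": joint angles; "joint_velocities": joint speeds; "joint_efforts": joint torques, N m; "position": TCP position; "eef_rot": TCP orientation; "ft_force": force on the tool from outside, world axes, zero at the start; "ft_torque": the same for the moment, N m; "opening": opening from 0.0 (shut) to 1.0 (fully open); "grip_force": force on a finger pad.
Only numpy, scipy, OpenCV 4.12 (cv2) and the standard library are available. Lean on these libraries where they do the work, as an engineer would, in place of code of your own. Each camera call takes 0.05 s, during which the arm holds its last target. There are 200 camera calls.

## Working session

There is one attempt and no reset: what is moved stays moved. The work goes in short steps, Python scripts to look and compute and a tool call to move; the robot and the scene stay as the last step left them, time stands still between calls to the robot, and variables do not carry over. Pictures are saved under pics/ and viewed, at most 10 in all, crops included, and the job is handed in when it is done.

Besides the shell and the picture viewer there is one more tool, called after ">>>" as name(argument=value, ...) on one line, values as JSON. apply_moves: Moves the arm, as the interface text tells. Its arguments: {"type":"object","properties":{"motion":{"type":"array"}},"required":["motion"]}

```bash
ls; mkdir -p pics; python3 - <<'E'
from cell import r
import cv2,numpy as np
s=r.observe();print({k:np.round(v,3) for k,v in s.items()})
for n in("scene","top"):
    cv2.imwrite(f"pics/{n}.png",cv2.resize(r.snapshot(n)[:,:,::-1],(800,600),interpolation=cv2.INTER_CUBIC))
for n in("scene","top","wrist"):print(n,r.get_calibration(n))
E
```

```text
pics
{'time': np.float64(0.0), 'joint_pos': array([ 1.134,  0.522, -0.036,  1.6  ,  0.021,  1.021, -0.113]), 'joint_velocities': array([-0.002, -0.   ,  0.001, -0.001, -0.003,  0.   , -0.   ]), 'joint_efforts': array([-1.0000e-03, -9.2712e+01,  1.9800e+00, -3.6994e+01,  1.8000e-02,
        8.0000e-03,  0.0000e+00]), 'position': array([ 0.224, -0.583,  0.248]), 'eef_rot': array([-3.088e+00, -5.730e-01,  1.000e-03]), 'ft_force': array([-0.227,  0.273, -0.683]), 'ft_torque': array([-0.011,  0.043,  0.023]), 'grip_force': np.float64(0.0), 'opening': np.float64(0.999)}
scene {'mtx': array([[494.35601572,   0.        , 277.61165495],
       [  0.        , 494.35601572, 200.07336903],
       [  0.        ,   0.        ,   1.        ]]), 'k1': -0.15435288885659093, 'R': array([[-0.60036811, -0.79958682,  0.01480009],
       [-0.64758133,  0.47520958, -0.5956629 ],
       [ 0.46925106, -0.36720127, -0.80309817]]), 't': array([0.30266279, 0.37639138, 1.44201236])}
top {'mtx': array([[469.15707962,   0.        , 272.61232309],
       [  0.        , 469.15707962, 211.31675082],
       [  0.        ,   0.        ,   1.        ]]), 'k1': -0.05562794881105295, 'R': array([[-0.45952894, -0.88802199, -0.0158144 ],
       [-0.73414553,  0.3898025 , -0.55595355],
       [ 0.49986347, -0.24386667, -0.83106291]]), 't': array([0.25387132, 0.38796481, 1.30779216])}
wrist {'mtx': array([[333.13906969,   0.        , 284.16970598],
       [  0.        , 333.13906969, 209.77072523],
       [  0.        ,   0.        ,   1.        ]]), 'k1': -0.020779702340854255, 'mount': array([[-1.76453757e-04, -9.48449720e-01, -3.16927591e-01,
         8.15670135e-02],
       [ 9.99999836e-01, -3.39799300e-04,  4.60132935e-04,
         2.92481753e-04],
       [-5.44104727e-04, -3.16927458e-01,  9.48449625e-01,
        -1.24352033e-01],
       [ 0.00000000e+00,  0.00000000e+00,  0.00000000e+00,
         1.00000000e+00]])}
```

View pics/scene.png

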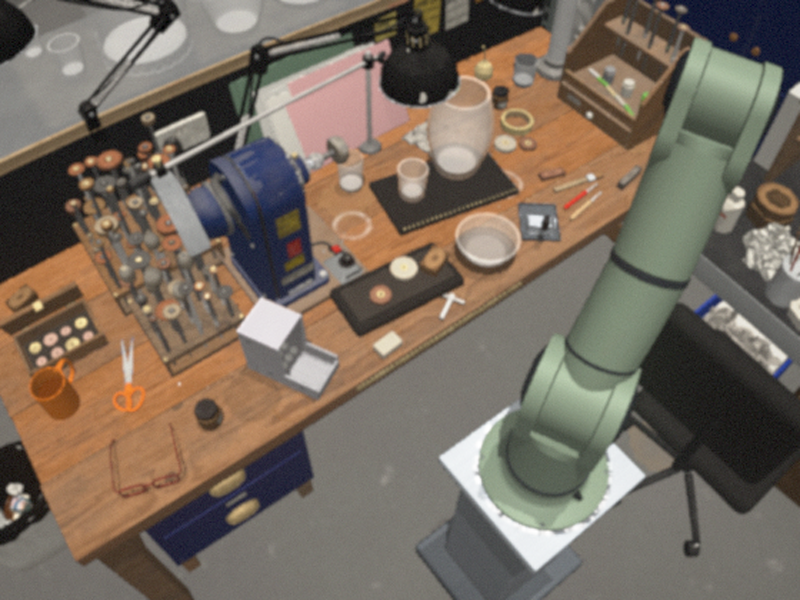

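View pics/top.png

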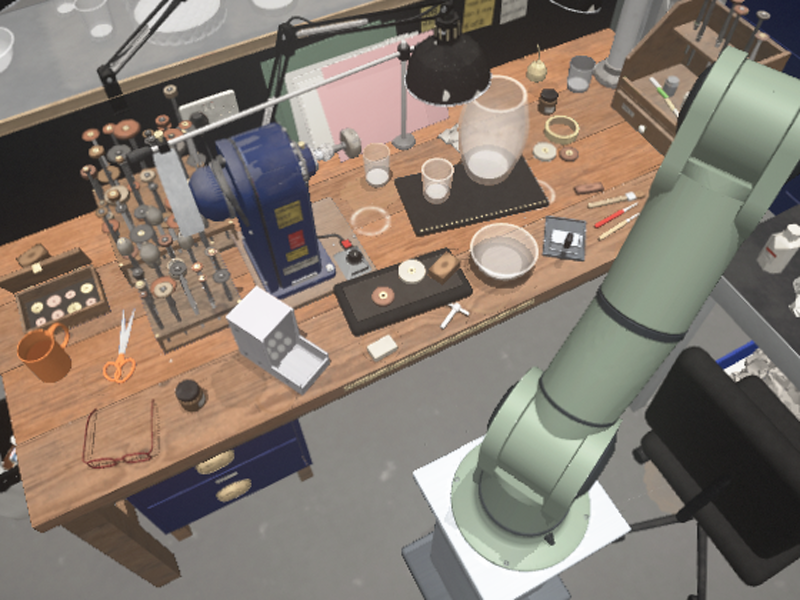

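```bash
cat > h.py <<'E'
from cell import r
import cv2,numpy as np
from scipy.spatial.transform import Rotation as Ro
from scipy.optimize import least_squares
def pose():
    s=r.observe();T=np.eye(4);T[:3,:3]=Ro.from_rotvec(s["eef_rot"]).as_matrix();T[:3,3]=s["position"];return T
def cam(n,T=None):
    c=r.get_calibration(n)
    if n=="wrist":
        W=np.linalg.inv(T@c["mount"]);return c["mtx"],c["k1"],W[:3,:3],W[:3,3]
    return c["mtx"],c["k1"],c["R"],c["t"]
def proj(X,C):
    K,k,R,t=C;p=np.atleast_2d(X)@R.T+t;q=p[:,:2]/p[:,2:];q=q*(1+k*(q**2).sum(1,keepdims=True));return q*[K[0,0],K[1,1]]+K[:2,2]
def ray(u,C):
    K,k,R,t=C
    q=cv2.undistortPoints(np.float64([[u]]),K,np.float64([k,0,0,0]))[0,0]
    return -R.T@t,R.T@np.r_[q,1]
def onz(u,C,z):
    o,d=ray(u,C);return o+d*(z-o[2])/d[2]
E
python3 - <<'E'
from h import *
a=cv2.imread("pics/scene.png");b=cv2.imread("pics/top.png")
def crop(i,x,y,w,h,s):
    return cv2.resize(i[y:y+h,x:x+w],None,fx=s,fy=s,interpolation=cv2.INTER_CUBIC)
# bin & right group from both
out=np.zeros((600,800,3),np.uint8)
im=[crop(b,220,280,120,120,2.5*1),crop(b,455,200,150,90,2.5*1.33),crop(a,230,290,120,120,2.5),crop(a,445,195,150,90,2.5*1.33)]
for k,i in enumerate(im):
    y=300*(k//2);x=300*(k%2);out[y:y+i.shape[0],x:x+i.shape[1]]=i[:300,:500]
cv2.imwrite("pics/c1.png",out)
E
```

```text
(no output)
```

View pics/c1.png

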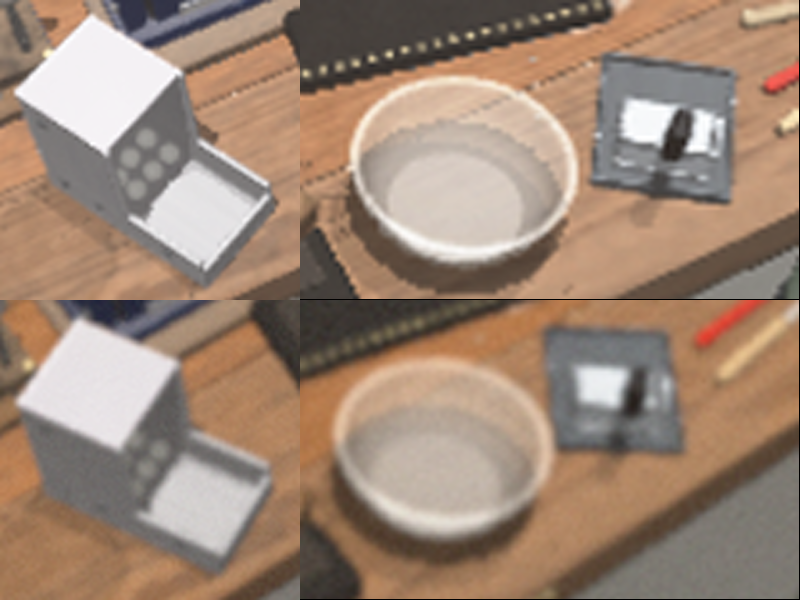

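```bash
cat > m1.py <<'E'
from h import *
T=cam("top");S=cam("scene")
nat=lambda P,x0,y0,ox,oy,s:((np.float64(P)-[x0,y0]+.5)/s-.5+[ox,oy]+.5)*.7-.5
tb=nat([(17,92),(110,152),(183,75),(93,15),(207,285),(48,188)],0,0,220,280,2.5)
sb=nat([(18,402),(123,450),(180,362),(80,318),(220,572),(48,493)],0,300,230,290,2.5)
M=np.float64([(85,48,154),(-15,48,154),(-15,-48,154),(85,-48,154),(-97,48,0),(85,48,0)])/1e3
def mk(p):return M@Ro.from_euler('z',p[2]).as_matrix().T+[p[0],p[1],p[3]]
f=lambda p:np.r_[(proj(mk(p),T)-tb).ravel(),(proj(mk(p),S)-sb).ravel()]
q=least_squares(f,[.6,.2,0,0],loss="soft_l1");print("bin",np.round(q.x,4));print(np.round(q.fun.reshape(-1,2),1).tolist())
f3=lambda p:f(np.r_[p,0]);q=least_squares(f3,[.6,.2,0],loss="soft_l1");print("bin z0",np.round(q.x,4))
def tri(a,b):
    A,B=[],[]
    f=lambda X:np.r_[(proj(X,T)[0]-a),(proj(X,S)[0]-b)]
    q=least_squares(f,[.6,0,0]);return np.round(q.x,4),np.round(q.fun,1)
tr=nat([(603,55),(737,68),(728,202),(592,186),(464,168)],300,0,455,200,3.325)
sr=nat([(545,328),(668,333),(684,452),(558,448),(443,446)],300,300,445,195,3.325)
for a,b in zip(tr,sr):print(tri(a,b),onz(a,T,.009).round(4),onz(b,S,.009).round(4),)
print("bowl",onz(tr[4],T,.068),onz(sr[4],S,.068))
print("grip",tri(nat([(677,134)],300,0,455,200,3.325)[0],nat([(635,392)],300,300,445,195,3.325)[0]))
for n,p in(("jar",(190,392)),("felt",(382,347))):
    print(n,onz((np.float64(p)+.5)*.7-.5,T,.04 if n=="jar" else .02).round(3))
E
python3 m1.py
```

```text
bin [ 0.5202  0.2857  0.4788 -0.0096]
[[-0.0, 0.0], [-0.7, -0.2], [0.1, -1.5], [0.2, -0.3], [0.7, 0.8], [1.7, -1.3], [0.1, 0.3], [-0.8, -0.3], [-0.2, -0.0], [-0.3, 0.3], [0.6, 1.1], [-0.3, 0.7]]
bin z0 [0.514  0.2872 0.4778]
(array([ 0.5755, -0.4595,  0.0102]), array([-0. , -0.2,  0.1,  0.2])) [ 0.5755 -0.4598  0.009 ] [ 0.5771 -0.4609  0.009 ]
(array([ 0.5269, -0.5562, -0.0105]), array([ 0.1,  0.3, -0.1, -0.3])) [ 0.5168 -0.5429  0.009 ] [ 0.5145 -0.5391  0.009 ]
(array([ 0.4179, -0.4617,  0.0058]), array([-0. , -0.1,  0. ,  0.1])) [ 0.4157 -0.4593  0.009 ] [ 0.417  -0.4596  0.009 ]
(array([ 0.4734, -0.3775,  0.0141]), array([-0.1, -0.4,  0.1,  0.4])) [ 0.4746 -0.3797  0.009 ] [ 0.478  -0.3822  0.009 ]
(array([ 0.5082, -0.2838,  0.0501]), array([-0. , -0.1,  0. ,  0.1])) [ 0.5328 -0.3058  0.009 ] [ 0.532  -0.3111  0.009 ]
bowl [ 0.4970856  -0.27403572  0.068     ] [ 0.49822317 -0.27213763  0.068     ]
grip (array([ 0.4497, -0.4222,  0.0726]), array([-0. , -0.1,  0. ,  0.1]))
jar [0.504 0.498 0.04 ]
felt [0.423 0.085 0.02 ]
```

```bash
cat >> h.py <<'E'
def toolR(yaw,th):  # tool leaning back by th deg, scoop x at yaw; tool x points to robot
    th=np.radians(th);d=np.r_[np.cos(yaw),np.sin(yaw),0];Z=np.r_[0,0,1]
    z=np.sin(th)*d-np.cos(th)*Z;x=-(np.cos(th)*d+np.sin(th)*Z)
    return np.c_[x,np.cross(z,x),z]
def units(p,R,T=None):
    T=pose() if T is None else T
    return np.r_[T[:3,:3].T@(np.asarray(p)-T[:3,3])/.03, np.degrees(Ro.from_matrix(T[:3,:3].T@R).as_rotvec())/6].round(2)
GR=(.45,-.423,.075);YS=-.67
E
python3 - <<'E'
from h import *
R=toolR(YS,30)
for b in(.12,.07,0): print(units(np.array(GR)-(b-.002)*R[:,2],R))
E
```

```text
[  7.95  -3.97   2.36  -5.25  -3.   -19.56]
[  8.37  -3.25   3.8   -5.25  -3.   -19.56]
[  8.97  -2.25   5.82  -5.25  -3.   -19.56]
```

>>> apply_moves(motion=[0.5, 2, -1, 0.5, -1.3, -0.8, -4.9, 0.5, 4, -2, 1, -2.6, -1.5, -9.8, 0.5, 6, -3, 1.5, -3.9, -2.2, -14.7, 0.5, 7.95, -3.97, 2.3, -5.25, -3, -19.56, 0.5, 7.95, -3.97, 2.3, -5.25, -3, -19.56, 0.5, 7.95, -3.97, 2.3, -5.25, -3, -19.56, 0.5, 7.95, -3.97, 2.3, -5.25, -3, -19.56, 0.5, 7.95, -3.97, 2.3, -5.25, -3, -19.56])

```text
time: 0.77
position: [0.4081, -0.3815, 0.1778]
eef_rot: [2.248, 1.786, -0.132]
ft_force: [0.1, -0.7, 0.3]
opening: 0.501
grip_force: 0.0
```

```bash
cat > g.py <<'E'
from h import *
import sys
b=float(sys.argv[1]);R=toolR(YS,30)
print(r.observe()["joint_pos"].round(2),pose()[:3,3].round(3),units(np.array(GR)-(b-.002)*R[:,2],R))
E
python3 g.py .12
```

```text
[ 0.67  0.42 -0.15  2.04  0.5   0.52 -0.11] [ 0.408 -0.381  0.178] [ -0.18  -0.11   0.05  -2.75  -1.62 -10.32]
```

>>> apply_moves(motion=[0.5, -0.2, -0.1, 0, -2.75, -1.62, -10.3, 0.5, -0.2, -0.1, 0, -2.75, -1.62, -10.3, 0.5, -0.2, -0.1, 0, -2.75, -1.62, -10.3, 0.5, -0.2, -0.1, 0, -2.75, -1.62, -10.3, 0.5, -0.2, -0.1, 0, -2.75, -1.62, -10.3, 0.5, -0.2, -0.1, 0, -2.75, -1.62, -10.3, 0.5, -0.2, -0.1, 0, -2.75, -1.62, -10.3, 0.5, -0.2, -0.1, 0, -2.75, -1.62, -10.3])

```text
time: 1.43
position: [0.3985, -0.3914, 0.1793]
eef_rot: [1.091, 2.433, -0.231]
ft_force: [-0.8, -0.4, -1.1]
opening: 0.503
grip_force: 0.0
```

```bash
python3 g.py .12; python3 -c "
from h import *
T=pose();np.save('T1.npy',T);cv2.imwrite('pics/w1.png',r.snapshot('wrist')[:,:,::-1])"
```

```text
[ 0.83  0.38 -0.25  2.23  1.24  0.17  0.16] [ 0.398 -0.391  0.179] [ 0.04  0.24  0.07 -0.48 -0.25 -1.53]
```

View pics/w1.png

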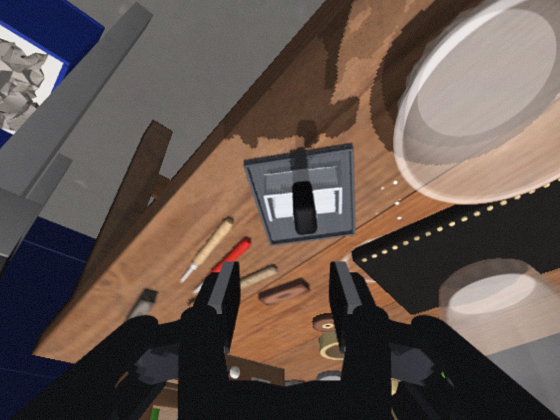

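```bash
cat > kin.py <<'E'
from h import *
import itertools
def Rz(a):return Ro.from_euler('z',a).as_matrix()
def Ry(a):return Ro.from_euler('y',a).as_matrix()
def fk(q,p,s):
    d,a,e,b,f,c,g,h0,h7=p;ez=lambda x,z:np.r_[x,0,z]
    R=Rz(s[0]*q[0]+h0);P=ez(0,d)
    R=R@Ry(q[1])@Rz(s[1]*q[2]);P=P+R@ez(e,a)
    R=R@Ry(q[3])@Rz(s[2]*q[4]);P=P+R@ez(f,b)
    R=R@Ry(q[5]);P=P+R@ez(g,0);R=R@Rz(s[3]*q[6]+h7);P=P+R@ez(0,c);return P,R
E
python3 - <<'E'
from kin import *
import json
T=np.load('T1.npy');C=cam("wrist",T)
for u in[(245,162),(352,145),(356,233),(270,243)]:print(onz(u,C,.009).round(4))
s=r.observe()
D=[([1.134,.5215,-.036,1.5995,.021,1.021,-.113],[.224,-.583,.248],[-3.088,-.573,.001]),([.67,.42,-.15,2.04,.5,.52,-.11],[.4081,-.3815,.1778],[2.248,1.786,-.132]),(s["joint_pos"],s["position"],s["eef_rot"])]
json.dump([[list(map(float,x)) for x in d] for d in D],open("D.json","w"))
W=[1,.3,1];best=[]
for sg in itertools.product([1,-1],repeat=4):
  for h0,h7 in itertools.product([0,1.57,3.14,-1.57],repeat=2):
    def f(p):
        o=[]
        for (q,P,v),w in zip(D,W):
            X,R=fk(q,p,sg);o+=[w*(X-P),.3*w*Ro.from_matrix(R.T@Ro.from_rotvec(v).as_matrix()).as_rotvec()]
        return np.r_[tuple(o)+((np.r_[p[2],p[4],p[6]]*.003),)]
    m=least_squares(f,[.35,.4,0,.4,0,.25,0,h0,h7]);best.append((m.cost,sg,m.x,m.fun))
best.sort(key=lambda x:x[0])
for b in best[:6]:print(b[0],b[1],b[2].round(3))
print(best[0][3].round(3))
json.dump([list(best[0][1]),best[0][2].tolist()],open("kin.json","w"))
E
```

```text
[ 0.4171 -0.4568  0.009 ]
[ 0.4771 -0.3802  0.009 ]
[ 0.5775 -0.4566  0.009 ]
[ 0.5131 -0.5344  0.009 ]
7.703332306578902e-05 (-1, -1, -1, -1) [-0.194  0.954 -0.131  0.306 -0.083  0.361  0.042 -0.075  1.5  ]
7.703332306578946e-05 (-1, -1, -1, -1) [-0.194  0.954 -0.131  0.306 -0.083  0.361  0.042 -0.075  1.5  ]
7.703332306578949e-05 (-1, -1, -1, -1) [-0.194  0.954 -0.131  0.306 -0.083  0.361  0.042 -0.075  1.5  ]
7.703332306578961e-05 (-1, -1, -1, -1) [-0.194  0.954 -0.131  0.306 -0.083  0.361  0.042 -0.075  1.5  ]
7.703332306578974e-05 (-1, -1, -1, -1) [-0.194  0.954 -0.131  0.306 -0.083  0.361  0.042 -0.075 -4.784]
7.703332306579008e-05 (-1, -1, -1, -1) [-0.194  0.954 -0.131  0.306 -0.083  0.361  0.042 -0.075  1.5  ]
[ 0.003  0.001 -0.     0.    -0.    -0.001 -0.001 -0.002  0.004 -0.002
  0.001 -0.001 -0.     0.    -0.001 -0.011  0.     0.002 -0.    -0.
  0.   ]
```

```bash
cat > g.py <<'E'
from h import *
import sys,json
x,y,z,yaw,th=map(float,sys.argv[1:6])  # TCP grasp pt, scoop yaw, tool lean
s=r.observe();D=json.load(open("D.json"));D.append([s[k].tolist() for k in("joint_pos","position","eef_rot")]);json.dump(D,open("D.json","w"))
R=toolR(yaw,th)
print(s["joint_pos"].round(2),s["position"].round(4),units(np.r_[x,y,z]+.002*R[:,2],R),units(np.r_[x,y,z]-.058*R[:,2],R),"F",s["ft_force"].round(1))
E
python3 g.py .451 -.4225 .076 -.667 20
```

```text
[ 0.85  0.38 -0.26  2.23  1.26  0.17  0.15] [ 0.3981 -0.3923  0.1796] [-0.03  0.51  4.04 -0.35  1.44 -1.5 ] [-0.34  0.46  2.06 -0.35  1.44 -1.5 ] F [-0.7 -1.2 -0.4]
```

>>> apply_moves(motion=[0.5, -0.34, 0.46, 2.06, -0.35, 1.44, -1.5, 0.5, -0.34, 0.46, 2.06, -0.35, 1.44, -1.5, 0.5, -0.34, 0.46, 2.06, -0.35, 1.44, -1.5, 0.5, -0.34, 0.46, 2.06, -0.35, 1.44, -1.5, 0.5, -0.34, 0.46, 2.06, -0.35, 1.44, -1.5])

```text
time: 1.9
position: [0.4368, -0.4102, 0.1294]
eef_rot: [0.948, 2.644, -0.149]
ft_force: [-0.4, 0.7, -0.2]
opening: 0.5
grip_force: 0.0
```

```bash
python3 g.py .451 -.4225 .076 -.667 20;  python3 -c "
from h import *
T=pose();np.save('T2.npy',T);i=r.snapshot('wrist')[:,:,::-1];cv2.imwrite('pics/w2.png',i)"
```

```text
[ 1.06  0.57 -0.54  2.03  0.88  0.37  0.74] [ 0.4368 -0.4102  0.1294] [ 0.01 -0.04  1.95  0.04 -0.04 -0.21] [ 0.02 -0.03 -0.05  0.04 -0.04 -0.21] F [-0.4  0.7 -0.2]
```

View pics/w2.png

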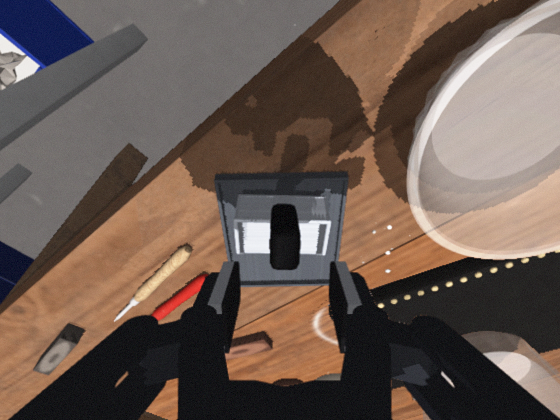

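```bash
python3 - <<'E'
from h import *
C=cam("wrist",np.load("T2.npy"));G=np.r_[.451,-.4225,.076];d=np.r_[np.cos(-.667),np.sin(-.667),0]
u=-.34*d+np.r_[0,0,.94]
for k in(-.025,0,.025):print(proj(G+k*u,C))
E
```

```text
[[282.50033964 227.50048617]]
[[282.47571115 242.92251635]]
[[282.44458902 262.54341659]]
```

>>> apply_moves(motion=[0.5, 0, 0, 0.7, 0, 0, -0.2, 0.5, 0, 0, 1.4, 0, 0, -0.2, 0.5, 0, 0, 1.95, 0, 0, -0.2, 0.5, 0, 0, 1.95, 0, 0, -0.2, 0.5, 0, 0, 1.95, 0, 0, -0.2])

```text
time: 2.37
position: [0.4523, -0.4212, 0.0761]
eef_rot: [0.915, 2.655, -0.16]
ft_force: [0.1, 0.1, 0.3]
opening: 0.502
grip_force: 0.0
```

```bash
python3 g.py .451 -.4225 .076 -.667 20;  python3 -c "
from h import *
T=pose();np.save('T2.npy',T);i=r.snapshot('wrist')[:,:,::-1];cv2.imwrite('pics/w3.png',i)"
```

```text
[ 0.94  0.67 -0.39  2.01  1.03  0.27  0.61] [ 0.4523 -0.4212  0.0761] [ 0.01 -0.06  0.07  0.02 -0.02  0.03] [ 0.01 -0.06 -1.93  0.02 -0.02  0.03] F [0.1 0.1 0.3]
```

View pics/w3.png

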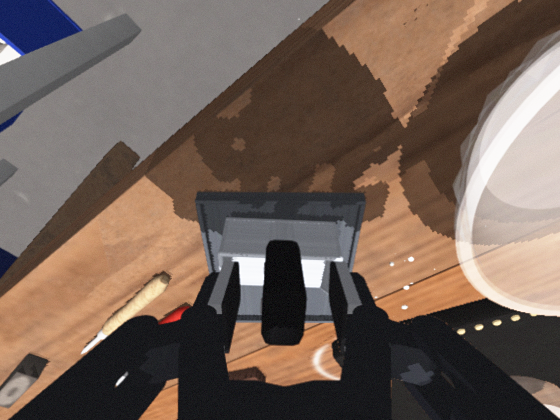

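>>> apply_moves(motion=[0, 0, -0.06, 0, 0, 0, 0, 0, 0, -0.06, 0, 0, 0, 0, 0, 0, -0.06, 0, 0, 0, 0, 0, 0, -0.06, 0, 0, 0, 0, 0, 0, -0.06, 0, 0, 0, 0, 0, 0, -0.06, 0, 0, 0, 0])

```text
time: 2.92
position: [0.4511, -0.4241, 0.0771]
eef_rot: [0.915, 2.653, -0.161]
ft_force: [-3.8, 3.5, 11.9]
opening: 0.178
grip_force: 58.3
```

```bash
cat > fit.py <<'E'
from kin import *
import json
D=json.load(open("D.json"));W=[1,.1]+[1]*(len(D)-2);sg=(-1,-1,-1,-1)
def f(p):
    o=[]
    for (q,P,v),w in zip(D,W):
        X,R=fk(q,p,sg);o+=[w*(X-P),.3*w*Ro.from_matrix(R.T@Ro.from_rotvec(v).as_matrix()).as_rotvec()]
    return np.concatenate(o+[np.r_[p[2],p[4],p[6]]*.003])
m=least_squares(f,[.35,.4,0,.4,0,.25,0,0,1.57]);print(m.cost,m.x.round(3));print(m.fun.round(4)[-40:])
json.dump(m.x.tolist(),open("kin.json","w"))
E
python3 g.py .451 -.4225 .076 -.667 20;python3 fit.py
```

```text
[ 0.95  0.67 -0.39  2.01  1.03  0.27  0.61] [ 0.4511 -0.4241  0.0771] [0.05 0.04 0.09 0.01 0.01 0.02] [ 0.04  0.04 -1.91  0.01  0.01  0.02] F [-3.8  3.5 11.9]
0.0002881966636714361 [ 0.31   0.528  0.018  0.427  0.002  0.286  0.017 -0.078  1.498]
[-0.0019 -0.0002  0.0014 -0.0001 -0.0006  0.0003 -0.0002  0.0005  0.0004
 -0.0013 -0.0112  0.0003  0.0013  0.0005  0.0004 -0.0013 -0.0112  0.0003
  0.0013  0.0013  0.0004  0.0029 -0.0079 -0.     -0.0002 -0.0013 -0.0011
  0.0001 -0.0079 -0.0003 -0.0002 -0.0014 -0.0012  0.0001 -0.008  -0.0003
 -0.0002  0.0001  0.      0.    ]
```

```bash
cat > fit2.py <<'E'
from kin import *
import json
D=json.load(open("D.json"));W=[1,.1]+[1]*(len(D)-2);best=[]
for sg in itertools.product([1,-1],repeat=4):
  for h0 in (0,3.14):
   for h7 in(1.57,-1.57,0,3.14):
    def f(p):
        o=[]
        for (q,P,v),w in zip(D,W):
            X,R=fk(np.array(q)+np.r_[0,0,p[9],0,p[10],0,0],p[:9],sg);o+=[w*(X-P),.3*w*Ro.from_matrix(R.T@Ro.from_rotvec(v).as_matrix()).as_rotvec()]
        return np.concatenate(o+[np.r_[p[2],p[4],p[6],p[9],p[10]]*.003])
    m=least_squares(f,[.35,.4,0,.4,0,.25,0,h0,h7,0,0]);best.append((m.cost,sg,m.x,m.fun))
best.sort(key=lambda b:b[0])
for b in best[:24:4]:print(b[0],b[1],b[2].round(3))
print(abs(best[0][3]).max());json.dump([best[0][1],best[0][2].tolist()],open("kin.json","w"))
E
python3 fit2.py
cat > ik.py <<'E'
from kin import *
import json
SG,PP=json.load(open("kin.json"))
LO=np.r_[-2.91,-.3,-1.5,.17,-1.26,.16,-2.52];HI=np.r_[2.91,2.13,1.42,2.43,4.41,1.93,2.52]
def F(q):return fk(q+np.r_[0,0,PP[9],0,PP[10],0,0],PP[:9],SG)
def ik(p,R,q0):
    def f(q):
        X,A=F(q);return np.r_[X-p,.3*Ro.from_matrix(A.T@R).as_rotvec(),.001*(q-q0)]
    b=None;rng=np.random.default_rng(0)
    for i in range(6):
        s=q0 if i==0 else q0+rng.normal(0,.5,7)
        m=least_squares(f,np.clip(s,LO+.01,HI-.01),bounds=(LO,HI));e=np.abs(m.fun[:6]).max()
        if b is None or e<b[0]-1e-3:b=(e,m.x)
    return b
def grip(lip,yaw,pitch,th0=20,g=(-.0565,.074)): # lip pos; pitch>0 nose up (deg); TCP grasp pt & tool R
    d=np.r_[np.cos(yaw),np.sin(yaw),0];Z=np.r_[0,0,1];c,s=np.cos(np.radians(pitch)),np.sin(np.radians(pitch))
    X=c*d+s*Z;Zs=-s*d+c*Z
    R=toolR(yaw,th0+pitch);return np.asarray(lip)+(g[0]-.0325)*X+g[1]*Zs+.002*R[:,2],R
E
cat > scan.py <<'E'
from ik import *
q=r.observe()["joint_pos"]
B=np.r_[.515,.287,0];yb=.478;bx=np.r_[np.cos(yb),np.sin(yb),0]
for lx,z,pi in((-.02,.006,0),(.045,.006,0),(.045,.006,10),(.045,.01,20),(-.06,.06,15),(-.12,.15,20)):
    for th0 in(10,20):
        e,x=ik(*grip(B+lx*bx+[0,0,z],yb,pi,th0),q);print("bin",lx,z,pi,th0,e.round(4),x.round(2))
C=np.r_[.4975,-.273,0];yc=np.arctan2(C[1],C[0]);cx=np.r_[np.cos(yc),np.sin(yc),0]
for pi in(0,15,-20,-30,-40,-50):
    e,x=ik(*grip(C-.03*cx+[0,0,.085],yc,pi),q);print("bowl",pi,e.round(4),x.round(2))
E
python3 scan.py
```

```text
0.00014419051059241165 (-1, -1, -1, -1) [ 0.283  0.52   0.047  0.414 -0.005  0.252  0.03  -0.123 -4.777 -0.05
  0.019]
0.00014419051059422303 (-1, -1, -1, -1) [ 0.283  0.52   0.047  0.414 -0.005  0.252  0.03  -0.123  1.506 -0.05
  0.019]
0.02078620864086037 (1, -1, -1, -1) [-0.627  0.399  0.717 -0.299 -0.423 -0.358  0.169 -2.356  1.294 -0.183
 -0.004]
0.020786208652305543 (1, -1, -1, -1) [-0.627  0.399  0.717 -0.299 -0.423 -0.358  0.169 -2.356  1.294 -0.183
 -0.004]
0.038443139965960035 (-1, 1, -1, -1) [-0.983  0.615  0.97  -0.316 -0.31  -0.796  0.473  0.11  -4.603  0.621
 -0.022]
0.038443140187189466 (-1, 1, -1, -1) [-0.982  0.615  0.97  -0.316 -0.31  -0.796  0.473  0.11   1.68   0.621
 -0.022]
0.006321780831768574
bin -0.02 0.006 0 10 0.0 [-0.1   0.65 -0.7   2.25  1.17  0.48  0.3 ]
bin -0.02 0.006 0 20 0.0 [ 0.07  0.78 -0.95  2.39  1.79  0.67 -0.26]
bin 0.045 0.006 0 10 0.0 [-0.09  0.73 -0.73  2.08  1.06  0.58  0.48]
bin 0.045 0.006 0 20 0.0 [-0.05  0.73 -0.78  2.22  1.59  0.52 -0.04]
bin 0.045 0.006 10 10 0.0 [-0.01  0.81 -0.84  2.25  1.72  0.6  -0.14]
bin 0.045 0.006 10 20 0.0 [ 0.12  1.01 -1.04  2.36  2.1   0.91 -0.38]
bin 0.045 0.01 20 10 0.0 [ 0.13  1.06 -1.04  2.38  2.14  0.96 -0.4 ]
bin 0.045 0.01 20 20 0.0014 [ 0.27  1.75 -1.5   2.43  2.38  1.65  0.03]
bin -0.06 0.06 15 10 0.0263 [ 0.28  1.24 -1.5   2.43  1.71  1.32 -0.11]
bin -0.06 0.06 15 20 0.048 [ 0.25  1.29 -1.5   2.43  1.85  1.39 -0.15]
bin -0.12 0.15 20 10 0.0426 [-0.95  0.11  0.34  2.43 -0.02  0.22  1.43]
bin -0.12 0.15 20 20 0.0676 [-1.23  0.1   0.62  2.43 -0.02  0.16  1.42]
bowl 0 0.0 [ 0.75  0.32 -0.45  2.39  1.    0.21  0.46]
bowl 15 0.043 [ 1.32  1.15 -1.5   2.43  1.78  1.22 -0.1 ]
bowl -20 0.0 [ 1.04  0.53 -0.84  2.06  0.55  0.81  0.94]
bowl -30 0.0 [ 0.99  0.62 -0.81  1.9   0.47  1.05  1.01]
bowl -40 0.0 [ 0.92  0.72 -0.78  1.74  0.43  1.28  1.06]
bowl -50 0.0 [ 0.86  0.82 -0.74  1.57  0.39  1.5   1.08]
```

```bash
cat > scan2.py <<'E'
from ik import *
q=r.observe()["joint_pos"]
yb=.478;d=np.r_[np.cos(yb),np.sin(yb),0]
for z in(.09,.13,.17,.21,.26):
    o=[]
    for rr in(.46,.49,.52,.56,.60,.65):
        m=-99
        for th in range(36,-1,-4):
            if ik(rr*d+[0,0,z],toolR(yb,th),q)[0]<.002:m=th;break
        o.append(m)
    print(z,o)
E
time python3 scan2.py
```

```text
0.09 [20, 28, 36, 36, 36, 36]
0.13 [20, 28, 36, 36, 36, 36]
0.17 [24, 28, 36, 36, 36, 36]
0.21 [28, 32, 36, 36, 36, 36]
0.26 [32, 36, 36, 36, 36, 36]
real	0m34.720s
user	0m35.184s
sys	0m0.100s
```

```bash
python3 g.py .4483 -.4218 .0855 -.667 12
```

```text
[ 0.95  0.67 -0.39  2.01  1.03  0.27  0.61] [ 0.4511 -0.4241  0.0771] [ 0.03  0.   -0.24  0.01  1.34  0.02] [-0.25  0.01 -2.22  0.01  1.34  0.02] F [-3.8  3.5 11.9]
```

>>> apply_moves(motion=[0.5, 0, 0, 0, 0, 0, 0, 0.5, 0, 0, 0, 0, 0, 0, 0.5, 0, 0, 0, 0, 0, 0, 0.5, 0.03, 0, -0.24, 0, 0.7, 0, 0.5, 0.03, 0, -0.24, 0, 1.34, 0, 0.5, 0.03, 0, -0.24, 0, 1.34, 0, 0.5, 0.03, 0, -0.24, 0, 1.34, 0])

```text
time: 3.5
position: [0.4487, -0.4222, 0.0821]
eef_rot: [0.96, 2.78, -0.099]
ft_force: [-0.4, -0.8, -0.0]
opening: 0.499
grip_force: 0.0
```

```bash
python3 g.py .4483 -.4218 .0855 -.667 12
```

```text
[ 1.08  0.72 -0.6   1.9   0.81  0.54  0.87] [ 0.4487 -0.4222  0.0821] [-0.01  0.   -0.05  0.02  0.    0.02] [-0.01  0.01 -2.05  0.02  0.    0.02] F [-0.4 -0.8 -0. ]
```

>>> apply_moves(motion=[0, 0, 0, 0, 0, 0, 0, 0, 0, 0, 0, 0, 0, 0, 0, 0, 0, 0, 0, 0, 0, 0, 0, 0, 0, 0, 0, 0, 0, 0, 0, 0, 0, 0, 0, 0, 0, 0, 0, 0, 0, 0])

```text
time: 4.0
position: [0.4486, -0.4214, 0.0823]
eef_rot: [0.958, 2.783, -0.099]
ft_force: [-0.6, 0.2, -2.1]
opening: 0.175
grip_force: 58.4
```

```bash
python3 - <<'E'
from h import *
T=pose();np.save('Tg.npy',T);s=r.observe()
print(s["joint_pos"].round(2),s["ft_force"].round(1))
# scoop in tool: scoop origin (rest) from grip, scoop flat at z=3mm
S=np.eye(4);y=-.667;d=np.r_[np.cos(y),np.sin(y),0];S[:3,:3]=np.c_[d,np.cross([0,0,1],d),[0,0,1]]
# y from tool centre (pinched), x from measured rest/grip
print("tool in scoop axes from rest centre",S[:3,:3].T@(T[:3,3]-np.r_[.496,-.4575,.003]), T[:3,2]@d,T[:3,2]@S[:3,1])
a=r.snapshot("wrist");cv2.imwrite("pics/w4.png",a[:,:,::-1])
E
```

```text
[ 1.08  0.72 -0.6   1.9   0.81  0.54  0.87] [-0.6  0.2 -2.1]
tool in scoop axes from rest centre [-0.05957145 -0.00089472  0.07926929] 0.20635486936231417 0.0016386289017778046
```

View pics/w4.png

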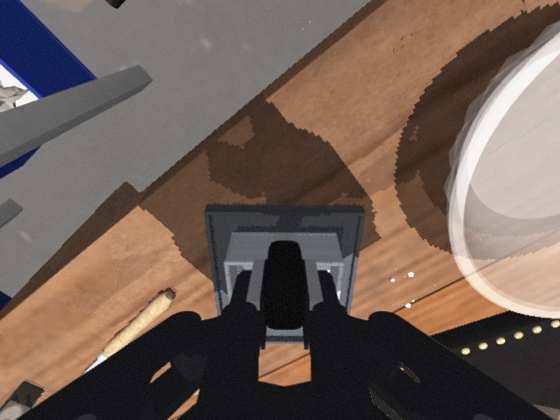

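```bash
python3 - <<'E'
from h import *
T=np.load('Tg.npy');C=cam("wrist",T)
y=-.667;d=np.r_[np.cos(y),np.sin(y),0];A=np.c_[d,np.cross([0,0,1],d),[0,0,1]]
for u,z in(((229,236),.003),((343,234),.003),((222,263),.035),((345,261),.035),((206,208),.009),((362,206),.009)):
    print(u,(A.T@(onz(u,C,z)-T[:3,3])).round(4))
E
```

```text
(229, 236) [ 0.0233 -0.0371 -0.0793]
(343, 234) [ 0.0214  0.0394 -0.0793]
(222, 263) [ 0.0201 -0.0364 -0.0473]
(345, 261) [ 0.0184  0.0354 -0.0473]
(206, 208) [-0.0019 -0.0485 -0.0733]
(362, 206) [-0.0037  0.0479 -0.0733]
```

```bash
cat > way.py <<'E'
from h import *
import sys
# args: TCP x,y,z,yaw,lean ; groups of 5 ; prints units for each from now
a=np.float64(sys.argv[1:]).reshape(-1,5);T=pose();s=r.observe();print(s["joint_pos"].round(2),T[:3,3].round(4),s["ft_force"].round(1))
for x,y,z,w,t in a:print(units([x,y,z],toolR(w,t),T).tolist())
E
python3 - <<'E'
import numpy as np,os
a=[.4486,-.4214,.20,-.667,12]
for az,rr in((-.6,.56),(-.42,.5),(-.24,.48),(-.06,.46)):a+=[rr*np.cos(az),rr*np.sin(az),.2,az,12]
os.system("python3 way.py "+" ".join(map(str,a)))
E
```

```text
[ 1.08  0.72 -0.6   1.9   0.81  0.54  0.87] [ 0.4487 -0.4214  0.0823] [-1.1  0.4 -1.2]
[-0.81, 0.0, -3.84, 0.02, -0.02, 0.04]
[0.96, 3.05, -4.21, -0.12, -0.01, -0.59]
[3.36, 5.88, -4.71, -0.47, -0.01, -2.27]
[4.91, 8.44, -5.04, -0.83, -0.01, -3.95]
[6.83, 10.57, -5.44, -1.18, -0.01, -5.64]
```

>>> apply_moves(motion=[0, -0.27, 0, -1.28, 0, 0, 0, 0, -0.54, 0, -2.56, 0, 0, 0, 0, -0.8, 0, -3.8, 0, 0, 0, 0, 0.1, 1.5, -4, -0.06, 0, -0.3, 0, 1, 2.9, -4.2, -0.12, 0, -0.6, 0, 2.2, 4.4, -4.5, -0.3, 0, -1.4, 0, 3.3, 5.8, -4.7, -0.5, 0, -2.3, 0, 4, 6.8, -4.9, -0.6, 0, -2.9])

```text
time: 4.72
position: [0.4565, -0.2122, 0.2008]
eef_rot: [0.509, 2.892, -0.054]
ft_force: [2.0, 0.1, -1.3]
opening: 0.179
grip_force: 59.1
```

```bash
python3 - <<'E'
import numpy as np,os
a=[]
for az,rr in((-.24,.48),(-.06,.46),(.12,.455),(.3,.455),(.478,.455)):a+=[rr*np.cos(az),rr*np.sin(az),.2,az,12]
os.system("python3 way.py "+" ".join(map(str,a)))
E
```

```text
[ 1.03  0.43 -0.9   2.09  0.62  0.65  0.95] [ 0.4565 -0.2122  0.2008] [ 2.   0.1 -1.3]
[0.8, 3.18, -0.14, -0.22, -0.01, -1.01]
[1.98, 5.81, -0.39, -0.58, -0.02, -2.69]
[3.12, 8.3, -0.64, -0.93, -0.02, -4.38]
[4.53, 10.61, -0.94, -1.29, -0.02, -6.06]
[6.31, 12.61, -1.31, -1.64, -0.02, -7.72]
```

>>> apply_moves(motion=[0, 0.4, 1.4, -0.07, -0.1, 0, -0.5, 0, 0.7, 2.7, -0.13, -0.2, 0, -0.9, 0, 1.2, 4, -0.2, -0.35, 0, -1.6, 0, 1.7, 5.3, -0.35, -0.5, 0, -2.3, 0, 2.3, 6.6, -0.45, -0.7, 0, -3.2, 0, 2.9, 7.9, -0.6, -0.88, 0, -4.1, 0, 3.7, 9.1, -0.75, -1.05, 0, -5, 0, 4.4, 10.3, -0.9, -1.25, 0, -5.9])

```text
time: 5.38
position: [0.4379, 0.1188, 0.2001]
eef_rot: [-0.414, 2.906, 0.043]
ft_force: [1.3, 0.2, -2.0]
opening: 0.174
grip_force: 59.2
```

```bash
python3 way.py .400 .2274 .2 .478 12
```

```text
[ 0.49  0.41 -1.1   2.2   0.72  0.66  0.75] [0.4379 0.1188 0.2001] [ 1.3  0.2 -2. ]
[0.2, 3.83, -0.04, -0.39, -0.01, -1.82]
```

>>> apply_moves(motion=[0, 0.05, 1.2, 0, -0.1, 0, -0.6, 0, 0.1, 2.4, 0, -0.25, 0, -1.2, 0, 0.2, 3.83, 0, -0.39, 0, -1.82, 0, 0.2, 3.83, 0, -0.39, 0, -1.82, 0, 0.2, 3.83, 0, -0.39, 0, -1.82, 0, 0.2, 3.83, 0, -0.39, 0, -1.82])

```text
time: 5.88
position: [0.4014, 0.2257, 0.1986]
eef_rot: [-0.689, 2.857, 0.073]
ft_force: [0.4, -1.1, -1.3]
opening: 0.177
grip_force: 59.3
```

```bash
python3 way.py .400 .2274 .2 .478 12; python3 -c "
from h import *
np.save('T5.npy',pose());a=r.snapshot('wrist')[:,:,::-1];b=cv2.resize(r.snapshot('top')[:,:,::-1][170:290,130:270],None,fx=3,fy=3,interpolation=2)
a=np.vstack([a,np.zeros((0,560,3),np.uint8)]);o=np.zeros((420,800,3),np.uint8);o[:,:560]=a;o[:360,560:]=b[:,90:330];cv2.imwrite('pics/w5.png',o)"
```

```text
[ 0.24  0.44 -1.13  2.18  0.77  0.7   0.65] [0.4014 0.2257 0.1986] [ 0.4 -1.1 -1.3]
[0.01, 0.07, -0.05, -0.0, -0.02, -0.04]
```

View pics/w5.png

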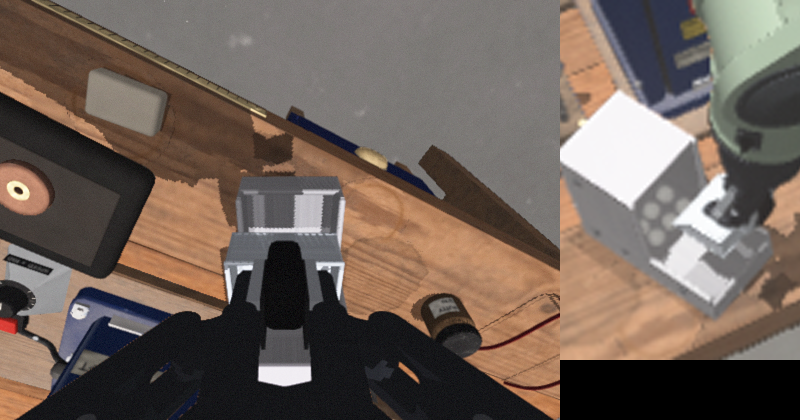

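```bash
python3 - <<'E'
from h import *
T=np.load('T5.npy');C=cam("wrist",T)
for b in((.514,.287,.478),(.520,.2857,.478)):
  A=Ro.from_euler('z',b[2]).as_matrix();P=np.r_[b[0],b[1],0]
  print([(proj(P+A@(np.r_[q]/1e3),C)[0].round(0)).tolist() for q in((-97,48,0),(-97,-48,0),(-97,48,30),(-97,-48,30),(-15,48,45),(-15,-48,45))])
for u in((240,178),(341,177)):print(onz(u,C,0),A.T@(onz(u,C,0)-P))
E
```

```text
[[336.0, 174.0], [239.0, 174.0], [340.0, 187.0], [235.0, 188.0], [336.0, 267.0], [240.0, 268.0]]
[[331.0, 178.0], [235.0, 179.0], [335.0, 192.0], [231.0, 192.0], [331.0, 271.0], [236.0, 271.0]]
[0.45327452 0.20223471 0.        ] [-0.09764106 -0.04341622  0.        ]
[4.06246475e-01 2.91602019e-01 5.55111512e-17] [-9.82887010e-02  5.75676080e-02  5.55111512e-17]
```

```bash
cat > bw.py <<'E'
from h import *
import sys
# lip x in bin (mm), scoop height z of lip (mm), nose-up pitch (deg): triples
B=np.r_[.5157,.2897,0];yb=.478;d=np.r_[np.cos(yb),np.sin(yb),0];Z=np.r_[0,0,1];TH=12
T=pose();s=r.observe();
rel=T[:3,3]-B;th=np.degrees(np.arcsin(T[:3,2]@d));p=np.radians(th-TH);lip=rel+.0895*(np.cos(p)*d+np.sin(p)*Z)-.0793*(-np.sin(p)*d+np.cos(p)*Z)
print(s["time"].round(2),s["joint_pos"].round(2),"lip x,y,z",(1e3*np.r_[lip@d,lip@np.cross(Z,d),lip[2]]).round(1),"pitch",(th-TH).round(1),"F",s["ft_force"].round(1),s["opening"].round(3))
for l,z,pi in np.float64(sys.argv[1:]).reshape(-1,3):
    p=np.radians(pi);X=np.cos(p)*d+np.sin(p)*Z;N=-np.sin(p)*d+np.cos(p)*Z
    print(units(B+l/1e3*d+z/1e3*Z-.0895*X+.0793*N,toolR(yb,TH+pi),T).tolist())
E
python3 bw.py -20 80 0 -20 40 0 -10 10 0 -8 6 0
```

```text
Traceback (most recent call last):
  File "bw.py", line 7, in <module>
    print(s["time"].round(2),s["joint_pos"].round(2),"lip x,y,z",(1e3*np.r_[lip@d,lip@np.cross(Z,d),lip[2]]).round(1),"pitch",(th-TH).round(1),"F",s["ft_force"].round(1),s["opening"].round(3))
          ^^^^^^^^^^^^^^^
AttributeError: 'float' object has no attribute 'round'
```

```bash
sed -i 's/s\["time"\].round(2)/round(s["time"],2)/;s/s\["opening"\].round(3)/round(float(s["opening"]),3)/' bw.py; python3 bw.py -20 80 0 -20 40 0 -10 10 0 -8 6 0
```

```text
5.98 [ 0.25  0.44 -1.13  2.18  0.77  0.7   0.65] lip x,y,z [-41.5  -5.3 119.2] pitch -0.1 F [ 0.1 -0.7 -1.2] 0.181
[-0.43, 0.18, 1.43, -0.01, -0.02, -0.06]
[-0.15, 0.18, 2.74, -0.01, -0.02, -0.06]
[-0.27, 0.18, 3.78, -0.01, -0.02, -0.06]
[-0.31, 0.18, 3.93, -0.01, -0.02, -0.06]
```

>>> apply_moves(motion=[0, -0.43, 0.18, 0.7, 0, 0, 0, 0, -0.43, 0.18, 1.43, 0, 0, 0, 0, -0.15, 0.18, 2.4, 0, 0, 0, 0, -0.15, 0.18, 2.74, 0, 0, 0, 0, -0.2, 0.18, 3.2, 0, 0, 0, 0, -0.27, 0.18, 3.7, 0, 0, 0, 0, -0.27, 0.18, 3.78, 0, 0, 0, 0, -0.27, 0.18, 3.78, 0, 0, 0])

```text
time: 6.65
position: [0.4269, 0.2442, 0.089]
eef_rot: [-0.687, 2.859, 0.073]
ft_force: [0.5, -0.3, -1.1]
opening: 0.183
grip_force: 59.2
```

```bash
python3 bw.py -8 5 0 5 5 0 20 5 0 35 5 0 42 5 0;  python3 -c "
from h import *
np.save('T6.npy',pose());a=r.snapshot('wrist')[:,:,::-1];b=cv2.resize(r.snapshot('top')[:,:,::-1][170:290,130:270],None,fx=3,fy=3,interpolation=2)
o=np.zeros((420,800,3),np.uint8);o[:,:560]=a;o[:360,560:]=b[:,90:330];cv2.imwrite('pics/w6.png',o)"
```

```text
6.65 [-0.01  0.65 -0.85  2.2   1.16  0.57  0.31] lip x,y,z [-10.5   0.4   9.4] pitch -0.2 F [ 0.5 -0.3 -1.1] 0.183
[-0.04, -0.01, 0.17, -0.0, -0.03, -0.06]
[-0.47, -0.01, 0.26, -0.0, -0.03, -0.06]
[-0.95, -0.01, 0.36, -0.0, -0.03, -0.06]
[-1.44, -0.0, 0.46, -0.0, -0.03, -0.06]
[-1.67, -0.0, 0.51, -0.0, -0.03, -0.06]
```

View pics/w6.png

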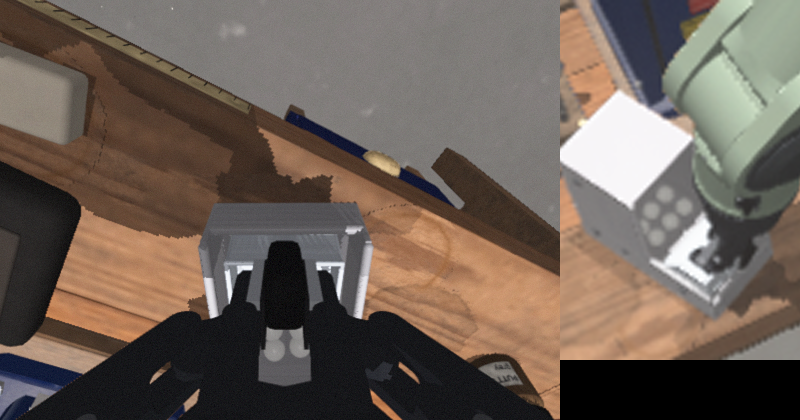

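>>> apply_moves(motion=[0, -0.04, 0, 0.17, 0, 0, 0, 0, -0.04, 0, 0.17, 0, 0, 0, 0, -0.25, 0, 0.21, 0, 0, 0, 0, -0.47, 0, 0.26, 0, 0, 0, 0, -0.7, 0, 0.31, 0, 0, 0, 0, -0.95, 0, 0.36, 0, 0, 0])

```text
time: 7.25
position: [0.4546, 0.2592, 0.0849]
eef_rot: [-0.689, 2.857, 0.073]
ft_force: [-0.1, -0.1, -2.0]
opening: 0.181
grip_force: 59.3
```

```bash
python3 bw.py 28 5 0 35 5 0 42 5 0
```

```text
7.25 [-0.02  0.69 -0.85  2.12  1.14  0.6   0.37] lip x,y,z [21.1  1.   5.5] pitch -0.1 F [-0.1 -0.1 -2. ] 0.181
[-0.22, -0.03, 0.07, -0.0, -0.01, -0.05]
[-0.45, -0.03, 0.12, -0.0, -0.01, -0.05]
[-0.68, -0.03, 0.16, -0.0, -0.01, -0.05]
```

>>> apply_moves(motion=[0, -0.22, -0.03, 0.08, 0, 0, 0, 0, -0.45, -0.03, 0.13, 0, 0, 0, 0, -0.6, -0.03, 0.16, 0, 0, 0, 0, -0.68, -0.03, 0.18, 0, 0, 0, 0, -0.68, -0.03, 0.18, 0, 0, 0, 0, -0.68, -0.03, 0.18, 0, 0, 0])

```text
time: 7.75
position: [0.4727, 0.2676, 0.0837]
eef_rot: [-0.689, 2.857, 0.073]
ft_force: [-0.0, -0.3, -1.8]
opening: 0.179
grip_force: 59.3
```

```bash
python3 bw.py 45 5 0 48 5 0 42 8 3 40 17 12; python3 -c "
from h import *
cv2.imwrite('pics/w7.png',cv2.resize(r.snapshot('top')[:,:,::-1][170:290,150:250],None,fx=4,fy=4,interpolation=2))"
```

```text
7.75 [-0.02  0.72 -0.85  2.07  1.12  0.63  0.41] lip x,y,z [41.   0.1  4.2] pitch -0.1 F [-0.  -0.3 -1.8] 0.179
[-0.13, -0.0, 0.01, 0.0, -0.02, -0.04]
[-0.23, -0.0, 0.03, 0.0, -0.02, -0.04]
[0.11, -0.0, 0.02, -0.0, -0.52, -0.04]
[0.56, -0.01, 0.14, -0.0, -2.02, -0.04]
```

```bash
python3 bw.py 46 5 0 45 10 4 43 15 8 41 20 12
```

```text
7.8 [-0.02  0.72 -0.85  2.07  1.12  0.63  0.41] lip x,y,z [40.9  0.1  4.3] pitch -0.1 F [-0.7 -0.2 -1.3] 0.176
[-0.17, -0.0, 0.01, -0.0, -0.01, -0.04]
[0.05, -0.0, 0.02, -0.0, -0.68, -0.04]
[0.29, -0.01, 0.03, -0.0, -1.35, -0.04]
[0.51, -0.01, 0.05, -0.0, -2.01, -0.04]
```

>>> apply_moves(motion=[0, -0.17, 0, 0, 0, 0, 0, 0, -0.17, 0, 0, 0, 0, 0, 0, -0.17, 0, 0, 0, 0, 0, 0, 0.05, 0, 0.01, 0, -0.68, 0, 0, 0.29, 0, 0.02, 0, -1.35, 0, 0, 0.5, 0, 0.03, 0, -2, 0, 0, 0.5, 0, 0.03, 0, -2, 0, 0, 0.5, 0, 0.03, 0, -2, 0])

```text
time: 8.47
position: [0.4583, 0.2609, 0.0796]
eef_rot: [-0.643, 2.654, 0.139]
ft_force: [-3.1, -0.4, 4.8]
opening: 0.175
grip_force: 60.3
```

```bash
python3 bw.py 20 22 12 0 24 12 -15 28 12 -15 60 12 -15 100 12
```

```text
8.47 [-0.08  0.67 -0.76  2.28  1.78  0.51 -0.28] lip x,y,z [39.9  0.8 20.6] pitch 12.0 F [-3.1 -0.4  4.8] 0.175
[0.58, -0.03, -0.31, 0.01, 0.0, -0.03]
[1.17, -0.03, -0.64, 0.01, 0.0, -0.03]
[1.57, -0.03, -0.97, 0.01, 0.0, -0.03]
[1.13, -0.03, -1.94, 0.01, 0.0, -0.03]
[0.59, -0.03, -3.16, 0.01, 0.0, -0.03]
```

>>> apply_moves(motion=[0, 0.05, 0, -0.12, 0, 0, 0, 0, 0.25, 0, -0.2, 0, 0, 0, 0, 0.5, 0, -0.3, 0, 0, 0, 0, 0.75, 0, -0.42, 0, 0, 0, 0, 1, 0, -0.55, 0, 0, 0, 0, 1.25, 0, -0.7, 0, 0, 0, 0, 1.45, 0, -0.85, 0, 0, 0, 0, 1.57, 0, -0.97, 0, 0, 0])

```text
time: 9.13
position: [0.4112, 0.2358, 0.0878]
eef_rot: [-0.64, 2.656, 0.137]
ft_force: [9.8, 4.2, -0.8]
opening: 0.18
grip_force: 58.9
```

```bash
python3 bw.py -15 28 12 -18 60 12 -18 100 12 -18 130 12;python3 -c "
from h import *
a=np.hstack([cv2.resize(r.snapshot(n)[:,:,::-1][y:y+100,x:x+100],(400,400),interpolation=2) for n,x,y in(('top',150,190),('scene',155,200))]);cv2.imwrite('pics/w8.png',a)"
```

```text
9.13 [-0.04  0.62 -0.84  2.4   1.85  0.55 -0.41] lip x,y,z [-13.6   0.2  28.7] pitch 12.0 F [ 9.8  4.2 -0.8] 0.18
[0.05, -0.01, 0.01, -0.01, -0.0, -0.04]
[-0.29, -0.01, -1.01, -0.01, -0.0, -0.04]
[-0.83, -0.01, -2.23, -0.01, -0.0, -0.04]
[-1.24, -0.01, -3.14, -0.01, -0.0, -0.04]
```

View pics/w8.png

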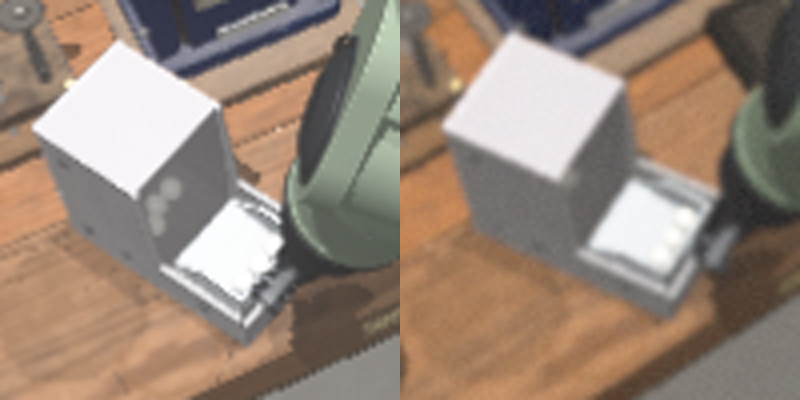

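>>> apply_moves(motion=[0, -0.2, 0, -0.05, 0, 0, 0, 0, -0.27, 0, -0.15, 0, 0, 0, 0, -0.4, 0, -0.45, 0, 0, 0, 0, -0.5, 0, -0.75, 0, 0, 0, 0, -0.55, 0, -0.95, 0, 0, 0, 0, -0.55, 0, -0.95, 0, 0, 0, 0, -0.55, 0, -0.95, 0, 0, 0])

```text
time: 9.82
position: [0.4145, 0.2375, 0.1202]
eef_rot: [-0.64, 2.656, 0.137]
ft_force: [0.2, 0.3, -1.4]
opening: 0.179
grip_force: 59.3
```

```bash
python3 - <<'E'
from h import *
a=[];I=[]
for k in range(20):
    a.append(r.observe()["ft_force"]);i=r.snapshot("scene" if k%2 else "top")
    if k%2:I.append(i.astype(float))
a=np.array(a);print(a.mean(0),a.std(0))
cv2.imwrite("pics/avg.png",np.mean(I,0)[:,:,::-1])
g=np.mean(I,0).mean(2)[225:275,190:240:1].astype(int)
print(g[10:45:1,10:45:1].tolist() if 0 else "")
E
python3 bw.py -5 60 12
```

```text
[ 0.05640472 -0.15896234 -1.76853243] [0.46231334 0.60919861 0.39957017]

10.82 [-0.05  0.52 -0.8   2.38  1.68  0.46 -0.26] lip x,y,z [-10.1   0.3  60.9] pitch 11.9 F [ 0.5  0.7 -2.5] 0.178
[-0.14, -0.01, 0.1, -0.01, -0.01, -0.04][ WARN:0@31.461] global loadsave.cpp:1063 imwrite_ Unsupported depth image for selected encoder is fallbacked to CV_8U.
```

```bash
python3 - <<'E'
from h import *
for n,x,y in(("scene",198,232),("top",182,225)):
    a=np.mean([r.snapshot(n).astype(float) for _ in range(4)],0)[y:y+38,x:x+44]
    V=a.mean(2);D=a[...,0]-a[...,2]
    print(n)
    for i in range(38):print("".join("#" if V[i,j]>215 and D[i,j]>-3 else "+" if V[i,j]>185 and D[i,j]>-3 else "o" if V[i,j]>185 else "-" if V[i,j]>140 else "." if V[i,j]>80 else " " for j in range(44)))
E
```

```text
scene
####+-.................-......---...   .....
###+-...............--..-....----...   .....
###-..............---........----..     ....
##+-..............--.--.....----...     ....
#+-................---.....--.-....      ...
#-...................---.-..-......       ..
+-................--------------...        .
-............------------------....        .
...........-oooooo-----++-----......        
...........-oooooo------+++----.....        
..........-oooooooo------++++---...         
.........-ooooooooooo--.---+++---..         
.........-oooooooooooo---.---+++-..         
........-ooooo#ooooooooo------++-.          
.......-oooooooooooooooo###+---+-.          
.......oooooooooooooooo######+o-.           
......-oooooooooooooooo#######o-.           
.....-ooooooooooooooooo#######o.            
.....-oooooooooooooooo#######+-.    ...     
....-oooooooooooooooo#######+-..   .....    
...-ooo#oooooooooooo########-.... ......  ..
...-oooo#ooooo#ooooo#######o-..........  ...
..-ooooo#oooooo#oooo#######o........... ....
..-ooooooooooooooo########o-.. .............
..-ooooooooooo
[... 1629 characters left out ...]
###############+.        
......---.oo######################-.        
.........-o######################+.         
.........ooo###############o#####+. . .     
..........-oooo#################+.......    
.............--ooo#############-.....-..    
.............----oo##########+-.-..---.     
..............----oooo#######+. .----..    .
.............-------oo######+....---........
........---.---..----oo#####-...----.. ..-..
........+##+-++--.----ooo##o. .----.....--..
.........-##+++++-.-----oooo-..---.  ...-...
..........-+###+++-.-----##--....... .--....
............+###++--..----...........-+.....
....-........-+###++--.---..........-+-.....
....---........+###+++-..-.........-+-......
```

```bash
python3 bw.py -2 35 12 0 18 5 0 6 0 0 4 0
```

```text
11.22 [-0.05  0.52 -0.8   2.38  1.68  0.46 -0.26] lip x,y,z [-10.    0.3  60.9] pitch 11.9 F [ 0.4  0.2 -1.1] 0.175
[0.11, -0.01, 0.9, -0.01, -0.01, -0.04]
[-0.13, -0.01, 1.18, -0.01, 1.15, -0.04]
[-0.28, -0.01, 1.39, -0.0, 1.99, -0.04]
[-0.25, -0.01, 1.45, -0.0, 1.99, -0.04]
```

>>> apply_moves(motion=[0, -0.15, 0, 0.3, 0, 0, 0, 0, -0.05, 0, 0.65, 0, 0, 0, 0, 0.08, 0, 0.9, 0, 0, 0, 0, -0.13, 0, 1.18, 0, 1.15, 0, 0, -0.28, 0, 1.39, 0, 2, 0, 0, -0.26, 0, 1.45, 0, 2, 0, 0, -0.26, 0, 1.46, 0, 2, 0, 0, -0.26, 0, 1.46, 0, 2, 0])

```text
time: 11.88
position: [0.4375, 0.2504, 0.0832]
eef_rot: [-0.69, 2.86, 0.076]
ft_force: [-1.2, -0.3, -1.4]
opening: 0.176
grip_force: 59.3
```

```bash
python3 bw.py 0 4 0; python3 - <<'E'
from h import *
# regrasp: lean 21 deg, same grasp point, plus 2 mm up the handle
T=pose();R=toolR(.478,21);g=T[:3,3]-.002*T[:3,2];d=np.r_[np.cos(.478),np.sin(.478),0]
print(units(g+.002*(-.34*d+[0,0,.94])+.002*R[:,2],R))
E
```

```text
11.88 [-0.08  0.64 -0.75  2.17  1.11  0.52  0.36] lip x,y,z [1.6 1.1 3.6] pitch -0.2 F [-1.2 -0.3 -1.4] 0.176
[0.06, -0.04, -0.02, 0.03, -0.04, -0.04]
[-0.    0.   -0.07  0.02 -1.54 -0.05]
```

>>> apply_moves(motion=[0, 0, 0, 0.04, 0, 0, 0, 0, 0, 0, 0.07, 0, 0, 0, 0, 0, 0, 0.07, 0, 0, 0, 0, 0, 0, 0.07, 0, 0, 0])

```text
time: 12.22
position: [0.437, 0.2497, 0.0825]
eef_rot: [-0.689, 2.852, 0.074]
ft_force: [-10.5, -5.0, 39.7]
opening: 0.181
grip_force: 65.2
```

```bash
python3 bw.py 0 4 0
```

```text
12.22 [-0.09  0.64 -0.75  2.18  1.13  0.51  0.34] lip x,y,z [1.5 0.7 3.5] pitch 0.2 F [-10.5  -5.   39.7] 0.181
[0.03, -0.02, -0.03, -0.01, 0.03, -0.04]
```

>>> apply_moves(motion=[0, 0, 0, -0.05, 0, 0, 0, 0.4, 0, 0, -0.05, 0, 0, 0, 0.4, 0, 0, -0.06, 0, 0, 0, 0.4, 0, 0, -0.12, 0, -0.7, 0, 0.4, 0, 0, -0.15, 0, -1.55, 0, 0.4, 0, 0, -0.15, 0, -1.55, 0, 0.4, 0, 0, -0.15, 0, -1.55, 0])

```text
time: 12.8
position: [0.4347, 0.2486, 0.0853]
eef_rot: [-0.653, 2.699, 0.125]
ft_force: [1.0, 0.1, -0.2]
opening: 0.398
grip_force: 0.0
```

>>> apply_moves(motion=[0, 0, 0, 0, 0, 0, 0, 0, 0, 0, 0, 0, 0, 0, 0, 0, 0, 0, 0, 0, 0, 0, 0, 0, 0, 0, 0, 0, 0, 0, 0, 0, 0, 0, 0])

```text
time: 13.22
position: [0.4362, 0.2487, 0.0854]
eef_rot: [-0.651, 2.702, 0.123]
ft_force: [-0.3, -1.2, -2.0]
opening: 0.178
grip_force: 58.4
```

```bash
python3 - <<'E'
from h import *
T=pose();s=r.observe();d=np.r_[np.cos(.478),np.sin(.478),0]
print(s["time"],T[:3,3].round(4),np.degrees(np.arcsin(T[:3,2]@d)),s["joint_pos"].round(2),s["ft_force"].round(1))
print("dx scoop vs before",(T[:3,3]-[.4370,.2497,.0829])@d)
E
```

```text
13.2167 [0.4362 0.2487 0.0854] 21.20679432309858 [-0.16  0.6  -0.67  2.3   1.67  0.42 -0.22] [-0.3 -1.2 -2. ]
dx scoop vs before -0.001228081004441245
```

```bash
sed -i 's/TH=12/TH=21.2/;s/\.0895/.0907/g;s/\.0793/.0814/g' bw.py; python3 bw.py 10 4.5 0 45 4.5 0 52 4.5 0
```

```text
13.22 [-0.16  0.6  -0.67  2.3   1.67  0.42 -0.22] lip x,y,z [1.2 0.2 4. ] pitch 0.0 F [-0.3 -1.2 -2. ] 0.178
[-0.28, -0.0, 0.09, -0.01, 0.0, -0.05]
[-1.37, 0.0, 0.51, -0.01, 0.0, -0.05]
[-1.58, 0.0, 0.6, -0.01, 0.0, -0.05]
```

>>> apply_moves(motion=[0, -0.2, 0, 0.05, 0, 0, 0, 0, -0.45, 0, 0.14, 0, 0, 0, 0, -0.7, 0, 0.24, 0, 0, 0, 0, -0.95, 0, 0.34, 0, 0, 0, 0, -1.2, 0, 0.43, 0, 0, 0, 0, -1.37, 0, 0.5, 0, 0, 0, 0, -1.37, 0, 0.5, 0, 0, 0])

```text
time: 13.8
position: [0.4757, 0.269, 0.0864]
eef_rot: [-0.651, 2.702, 0.124]
ft_force: [-1.0, -1.1, -2.2]
opening: 0.179
grip_force: 58.5
```

```bash
python3 bw.py 48 4.5 0 51 4.5 0 54 4.5 0
```

```text
13.8 [-0.18  0.62 -0.62  2.2   1.52  0.4  -0.03] lip x,y,z [45.7 -0.   5. ] pitch 0.0 F [-1.  -1.1 -2.2] 0.179
[-0.07, 0.0, 0.04, -0.01, 0.01, -0.05]
[-0.16, 0.0, 0.08, -0.01, 0.01, -0.05]
[-0.25, 0.0, 0.11, -0.01, 0.01, -0.05]
```

>>> apply_moves(motion=[0, -0.08, 0, 0.05, 0, 0, 0, 0, -0.17, 0, 0.08, 0, 0, 0, 0, -0.25, 0, 0.11, 0, 0, 0, 0, -0.25, 0, 0.11, 0, 0, 0])

```text
time: 14.13
position: [0.4821, 0.2722, 0.0859]
eef_rot: [-0.651, 2.702, 0.123]
ft_force: [-3.7, -2.1, 0.1]
opening: 0.182
grip_force: 59.2
```

```bash
python3 bw.py 56 4.5 0 54 4.5 0 53 10 4 51 15 8 50 17.5 10
```

```text
14.13 [-0.18  0.63 -0.62  2.18  1.49  0.41  0.  ] lip x,y,z [52.7 -0.1  4.4] pitch -0.0 F [-3.7 -2.1  0.1] 0.182
[-0.1, 0.0, 0.04, -0.01, -0.0, -0.04]
[-0.04, 0.0, 0.01, -0.01, -0.0, -0.04]
[0.17, 0.0, -0.03, -0.01, -0.67, -0.04]
[0.41, -0.0, -0.06, -0.01, -1.34, -0.04]
[0.53, -0.0, -0.06, -0.01, -1.67, -0.04]
```

```bash
python3 bw.py 54.5 9.5 4 57 14.5 8 58 17.5 10 58 19.5 11
```

```text
14.13 [-0.18  0.63 -0.62  2.18  1.49  0.41  0.  ] lip x,y,z [52.7 -0.1  4.4] pitch -0.0 F [-3.7 -2.1  0.1] 0.182
[0.13, 0.0, 0.0, -0.01, -0.67, -0.04]
[0.23, 0.0, 0.03, -0.01, -1.34, -0.04]
[0.28, 0.0, 0.03, -0.01, -1.67, -0.04]
[0.31, 0.0, 0.01, -0.01, -1.84, -0.04]
```

>>> apply_moves(motion=[0, 0, 0, 0, 0, 0, 0, 0, 0, 0, 0, 0, 0, 0, 0, 0.13, 0, -0.01, 0, -0.67, 0, 0, 0.23, 0, 0, 0, -1.34, 0, 0, 0.31, 0, 0, 0, -1.84, 0, 0, 0.31, 0, 0, 0, -1.84, 0, 0, 0.31, 0, 0, 0, -1.84, 0])

```text
time: 14.72
position: [0.4737, 0.2665, 0.0816]
eef_rot: [-0.603, 2.516, 0.177]
ft_force: [0.6, -3.5, -4.2]
opening: 0.179
grip_force: 59.3
```

```bash
python3 bw.py 56 24 11 40 27 11 20 29 10 5 31 8.5 0 33 8; python3 - <<'E'
from h import *
a=np.mean([r.snapshot("top").astype(float) for _ in range(3)],0)[225:265,170:215].mean(2)
for i in range(40):print("".join(" .:-=+*#%@"[int(v/25.6)] for v in a[i]))
E
```

```text
14.72 [-0.09  0.7  -0.76  2.34  2.15  0.63 -0.63] lip x,y,z [56.7 -1.3 19.3] pitch 11.1 F [ 0.6 -3.5 -4.2] 0.179
[-0.07, 0.04, -0.15, -0.02, 0.02, -0.06]
[0.33, 0.04, -0.52, -0.02, 0.02, -0.06]
[0.79, 0.04, -0.96, -0.02, 0.19, -0.06]
[1.08, 0.03, -1.33, -0.02, 0.44, -0.06]
[1.15, 0.03, -1.49, -0.02, 0.52, -0.06]
@@@@@@@@@@@@@@@@@@@@@@@@@%+==========+++-+*++
@@@@@@@@@@@@@@@@@@@@@@@@%+=============--**++
@@@@@@@@@@@@@@@@@@@@@@@%+=============+==*+++
@@@@@@@@@@@@@@@@@@@@@@@+===============-+*+++
@@@@@@@@@@@@@@@@@@@@@@*===============--**+++
%@@@@@@@@@@@@@@@@@@@@#+==============-:-**+++
=*%@@@@@@@@@@@@@@@@@#+*+=============-:=**+++
===#@@@@@@@@@@@@@@@#***+++==========-::=*++++
====*%@@@@@@@@@@@@#+***++====+======-::=*++++
======#@@@@@@@@@@#++*++++++====+===-:::-*++++
=======*%@@@@@@@%**+++++++++====+==-:::-+*+==
=========%@@@@@#***++++++++++======-:::-+*+==
==========*%@@%****+++++++++++=====-:::-=*+==
============%@#++*+++++++++++++====-::::-*+==
============+#*=+++++++++++++++++==-::::-+*+=
=============+==+++++++++++++++++=-:::::-=*+=
================+++++++++++++++++=:::::::-++=
====
[... 353 characters left out ...]
+==-::::::
====================+++++#*+-:=+==+++=-::-=-:
++===+====+==========++**@%+-::=+++++---=+++=
======+==============+**#@#=---=+++====++++==
========++===========+*%@%+:--=+++=--====+===
++++====++============+@@*=--=+++=---========
+++========+========++++==+=-=+++-:==========
++=========++======+##*+==+++++==--*+========
+++===+=======+====+#%%#+=+*%%*=--=#%+=======
+++++++==+++=========#%@%*#%@%%+==*##+=======
+**+++++++++=+========+#%%@@@@%#*#%%*======+=
***++*++++++===+++======#%@@%%%%%%%%+======#*
+++**+++++======++==+====+#%%%%%%%%%+======*#
*++*+++++++====+++++++=====##%%##%%%+=======*
**+++++++++++==++++==+++====+#%#%%%%*=======*
+++++++++++++===++==++++======*#@%###+=======
```

>>> apply_moves(motion=[0, -0.04, 0.04, -0.15, 0, 0, 0, 0, 0.08, 0.04, -0.27, 0, 0, 0, 0, 0.3, 0.04, -0.5, 0, 0, 0, 0, 0.5, 0.04, -0.7, 0, 0.08, 0, 0, 0.72, 0.04, -0.9, 0, 0.17, 0, 0, 0.92, 0.04, -1.15, 0, 0.3, 0, 0, 1.08, 0.03, -1.35, 0, 0.44, 0, 0, 1.13, 0.03, -1.5, 0, 0.5, 0])

```text
time: 15.53
position: [0.4262, 0.2446, 0.103]
eef_rot: [-0.62, 2.568, 0.162]
ft_force: [0.2, -0.8, -1.7]
opening: 0.181
grip_force: 59.4
```

```bash
python3 bw.py 0 50 8 0 80 8 -5 110 9; cat > look.py <<'E'
from h import *
A=[];
for n,x,y in(("scene",198,228),("top",182,222)):
    a=[]
    for _ in range(4):A.append(r.observe()["ft_force"]);a.append(r.snapshot(n).astype(float))
    a=np.mean(a,0)[y:y+38,x:x+44];V=a.mean(2);D=a[...,0]-a[...,2];print(n)
    for i in range(38):print("".join("#" if V[i,j]>215 and D[i,j]>-3 else "+" if V[i,j]>185 and D[i,j]>-3 else "o" if V[i,j]>185 else "-" if V[i,j]>140 else "." if V[i,j]>80 else " " for j in range(44)))
print(np.mean(A,0))
E
python3 look.py
```

```text
15.53 [-0.09  0.59 -0.78  2.42  2.04  0.56 -0.6 ] lip x,y,z [ 0.9  1.2 35. ] pitch 8.0 F [ 0.2 -0.8 -1.7] 0.181
[-0.22, -0.04, -0.45, -0.01, -0.0, -0.04]
[-0.7, -0.04, -1.33, -0.01, -0.0, -0.04]
[-0.98, -0.04, -2.25, -0.01, -0.17, -0.04]
scene
#######-.............---...----.............
######+-..........----.....---..............
#####+-...........---..........-............
#####-............--...-.......----.........
####+-........................----...  .....
###+-..................-.....----....  .....
###-..................-......----...   .....
##+-...............--........--....    .....
#+-................--.......--.....     ....
#-.......................-.-.......     ....
+-....................---.---.....      ....
-................-...----------...       ...
................--------------....       ...
................---++------.-.....        ..
.................---++++----......        ..
............-----.---+++++-----...         .
...........-ooo---.---++++++----.           
..........-ooooo---.----o+++++--.           
.........-oooooooo---.----o++--..           
.
[... 1905 characters left out ...]
....-o#############oo-.     ..-.
...............-o###############o-.      ..-
...............oo#####o#########o.        .-
..............-o################-         ..
.............-o#################.          .
.............o#################.            
............oo###############o-.            
...........-o################-.             
..........-oo#######o########.     ...      
..........-ooooo####oo+--###+..........     
...........----oo####oooo##+......---.   ...
........----+---oooo#######.  ...---.. ..-..
........+#####----oo######-.. ..---......-..
.........-####+----oo#####-....---...-......
..........-+###------#####- ..---...........
[ 0.11488383 -0.00324413 -1.88855412]
```

```bash
python3 bw.py 0 60 8 -4 90 8 -12 115 8 -24 128 8
```

```text
15.93 [-0.09  0.59 -0.78  2.42  2.04  0.56 -0.6 ] lip x,y,z [ 2.2  1.2 34.5] pitch 8.1 F [ 0.8 -0.1 -1.7] 0.176
[-0.35, -0.04, -0.78, -0.01, 0.01, -0.04]
[-0.73, -0.04, -1.72, -0.01, 0.01, -0.04]
[-0.9, -0.04, -2.57, -0.01, 0.01, -0.04]
[-0.76, -0.04, -3.15, -0.01, 0.01, -0.04]
```

>>> apply_moves(motion=[0, -0.17, -0.04, -0.38, 0, 0, 0, 0, -0.35, -0.04, -0.8, 0, 0, 0, 0, -0.55, -0.04, -1.3, 0, 0, 0, 0, -0.73, -0.04, -1.72, 0, 0, 0, 0, -0.82, -0.04, -2.15, 0, 0, 0, 0, -0.9, -0.04, -2.57, 0, 0, 0, 0, -0.85, -0.04, -2.9, 0, 0, 0, 0, -0.76, -0.04, -3.15, 0, 0, 0])

```text
time: 16.6
position: [0.4044, 0.2322, 0.1971]
eef_rot: [-0.619, 2.566, 0.163]
ft_force: [-0.8, -0.2, -2.1]
opening: 0.172
grip_force: 59.5
```

```bash
python3 bw.py -26 135 8; python3 - <<'E'
from h import *
import os
a=[]
for az,rr in((.4,.49),(.22,.5),(.04,.5),(-.14,.5),(-.32,.49)):a+=[rr*np.cos(az),rr*np.sin(az),.215,az-.03,29]
os.system("python3 way.py "+" ".join(map(str,a)))
E
```

```text
16.6 [-0.15  0.25 -0.66  2.41  1.51  0.29 -0.14] lip x,y,z [-2.400e+01  1.000e-01  1.293e+02] pitch 8.1 F [-0.8 -0.2 -2.1] 0.172
[-0.04, -0.0, -0.2, -0.01, 0.02, -0.04]
[-0.15  0.25 -0.66  2.41  1.51  0.29 -0.14] [0.4044 0.2322 0.1971] [-0.8 -0.2 -2.1]
[-0.96, -1.94, -0.15, 0.49, 0.05, 0.86]
[-0.82, -4.92, -0.23, 1.33, 0.05, 2.36]
[0.05, -7.74, -0.72, 2.16, 0.05, 3.86]
[1.36, -10.34, -1.46, 3.0, 0.05, 5.36]
[3.25, -12.38, -2.52, 3.84, 0.05, 6.86]
```

>>> apply_moves(motion=[0, 0, -0.7, -0.15, 0.1, 0, 0.2, 0, 0, -1.6, -0.25, 0.3, 0, 0.5, 0, 0, -2.6, -0.3, 0.5, 0, 0.9, 0, -0.2, -3.7, -0.3, 0.85, 0, 1.5, 0, -0.5, -4.9, -0.25, 1.3, 0, 2.35, 0, -0.3, -5.9, -0.4, 1.65, 0, 2.9, 0, 0, -6.9, -0.55, 1.95, 0, 3.45, 0, 0.15, -7.8, -0.75, 2.2, 0, 3.9])

```text
time: 17.27
position: [0.4975, 0.015, 0.2127]
eef_rot: [-0.001, 2.632, -0.001]
ft_force: [0.4, 0.7, -2.2]
opening: 0.181
grip_force: 59.5
```

```bash
python3 - <<'E'
from h import *
import os
a=[]
for az,rr in((-.14,.5),(-.3,.49),(-.42,.48),(-.502,.47)):a+=[rr*np.cos(az),rr*np.sin(az),.215,az,29]
os.system("python3 way.py "+" ".join(map(str,a)))
E
```

```text
[ 0.19  0.24 -0.46  2.34  1.19  0.23  0.21] [0.4975 0.015  0.2127] [ 0.4  0.7 -2.2]
[0.04, -2.83, -0.1, 0.64, 0.03, 1.18]
[0.82, -5.33, -0.54, 1.39, 0.03, 2.51]
[1.69, -7.02, -1.02, 1.94, 0.03, 3.52]
[2.46, -8.04, -1.45, 2.33, 0.03, 4.2]
```

>>> apply_moves(motion=[0, 0, -1.3, -0.05, 0.3, 0, 0.55, 0, 0.05, -2.6, -0.1, 0.6, 0, 1.1, 0, 0.4, -3.9, -0.3, 0.95, 0, 1.75, 0, 0.8, -5.2, -0.5, 1.35, 0, 2.45, 0, 1.25, -6.2, -0.8, 1.65, 0, 3, 0, 1.7, -7, -1, 1.95, 0, 3.5, 0, 2.1, -7.6, -1.25, 2.15, 0, 3.9, 0, 2.4, -8, -1.4, 2.3, 0, 4.2])

```text
time: 17.93
position: [0.414, -0.2251, 0.2147]
eef_rot: [0.657, 2.56, -0.166]
ft_force: [0.3, 0.1, -2.4]
opening: 0.177
grip_force: 59.6
```

```bash
cat > cw.py <<'E'
from h import *
import sys
# lip offset from bowl centre along approach (mm), lip height (mm), pitch
B=np.r_[.4975,-.273,0];yb=-.502;d=np.r_[np.cos(yb),np.sin(yb),0];Z=np.r_[0,0,1];TH=21.2
T=pose();s=r.observe()
for k in ("time","joint_pos","ft_force"):print(np.round(s[k],2))
th=np.degrees(np.arcsin(T[:3,2]@d));p=np.radians(th-TH);lip=T[:3,3]-B+.087*(np.cos(p)*d+np.sin(p)*Z)-.0814*(-np.sin(p)*d+np.cos(p)*Z)
print("lip",(1e3*np.r_[lip@d,lip@np.cross(Z,d),lip[2]]).round(1),th-TH)
for l,z,pi in np.float64(sys.argv[1:]).reshape(-1,3):
    p=np.radians(pi);X=np.cos(p)*d+np.sin(p)*Z;N=-np.sin(p)*d+np.cos(p)*Z
    print(units(B+l/1e3*d+z/1e3*Z-.087*X+.0814*N,toolR(yb,TH+pi),T).tolist())
E
python3 cw.py -25 100 5 -25 88 -5 -25 85 -15 -25 85 -25 -25 85 -35
```

```text
17.93
[ 0.64  0.18 -0.36  2.39  1.16  0.17  0.26]
[ 0.34  0.07 -2.43]
lip [  1.2   1.8 146.1] 7.950869694380696
[1.32, -0.06, 0.83, 0.03, 0.49, -0.01]
[0.86, -0.06, 0.97, 0.03, 2.16, -0.01]
[0.22, -0.06, 0.96, 0.03, 3.83, -0.0]
[-0.47, -0.06, 0.99, 0.03, 5.49, -0.0]
[-1.15, -0.06, 1.14, 0.03, 7.16, 0.0]
```

>>> apply_moves(motion=[0, 0.45, -0.06, 0.3, 0, 0.15, 0, 0, 0.9, -0.06, 0.6, 0, 0.3, 0, 0, 1.2, -0.06, 0.83, 0, 0.5, 0, 0, 1.1, -0.06, 0.9, 0, 1.3, 0, 0, 0.86, -0.06, 0.97, 0, 2.16, 0, 0, 0.7, -0.06, 0.97, 0, 2.6, 0, 0, 0.5, -0.06, 0.96, 0, 3.1, 0, 0, 0.22, -0.06, 0.96, 0, 3.83, 0])

```text
time: 18.6
position: [0.4174, -0.2316, 0.1832]
eef_rot: [0.73, 2.82, -0.124]
ft_force: [0.3, -3.0, -2.5]
opening: 0.18
grip_force: 59.4
```

```bash
python3 cw.py -25 85 -15 -25 85 -25 -25 85 -35 -22 150 -20
```

```text
18.6
[ 0.9   0.35 -0.68  2.2   0.64  0.51  0.81]
[ 0.3  -2.98 -2.46]
lip [-14.4  -2.2  91.3] -7.422776287430356
[-0.09, 0.07, -0.08, -0.25, 1.26, -0.03]
[-0.77, 0.07, -0.24, -0.25, 2.93, -0.05]
[-1.46, 0.07, -0.27, -0.24, 4.6, -0.07]
[-1.04, 0.02, -2.25, -0.25, 2.1, -0.04]
```

>>> apply_moves(motion=[0, 0, 0, 0, 0, 0, 0, 0, -0.3, 0, -0.08, 0, 0.8, 0, 0, -0.68, 0, -0.16, 0, 1.67, 0, 0, -1, 0, -0.18, 0, 2.5, 0, 0, -1.37, 0, -0.19, 0, 3.34, 0, 0, -1.37, 0, -0.19, 0, 3.34, 0, 0, -1.37, 0, -0.19, 0, 3.34, 0, 0, -1.37, 0, -0.19, 0, 3.34, 0])

```text
time: 19.27
position: [0.4519, -0.2512, 0.1985]
eef_rot: [-0.77, -2.936, 0.001]
ft_force: [-0.9, 0.1, -0.7]
opening: 0.173
grip_force: 59.5
```

```bash
python3 cw.py -40 150 -10 -60 150 0; cat > bowl.py <<'E'
from h import *
F=[]
for n in("top","scene"):
    C=cam(n);c=proj([.4975,-.273,.03],C)[0].astype(int);a=[]
    for _ in range(4):F.append(r.observe()["ft_force"]);a.append(r.snapshot(n).astype(float))
    a=np.mean(a,0)[c[1]-22:c[1]+22,c[0]-32:c[0]+32].mean(2);print(n,c)
    for i in a:print("".join(" .:-=+*#%@"[int(np.clip((v-60)/19.6,0,9))] for v in i))
print(np.mean(F,0))
E
python3 bowl.py
```

```text
19.27
[ 0.91  0.56 -0.74  1.83  0.42  1.04  1.05]
[-0.86  0.06 -0.75]
lip [-10.2  -2.9  86.4] -27.115578194334887
[2.19, 0.03, -1.34, -0.27, -2.85, -0.08]
[3.31, 0.03, -0.76, -0.27, -4.52, -0.06]
top [350 181]
    ==============+#%@%##**++++++++-   :=     .+.  :=====+++===:
==============++++#%%#+*++++=++++++-   =-     .-.  .:========+=-
============+===+%%#+++++++++++++++:  .=.     .=  ::::+=======-.
======-========*%%+==++=+++++++++++:  :=      := .*+:.:========.
====-=========*%%+===++++++++++++++-  -=      -= .*#+:::====++=:
=============+%%*+==+=+++++++++++++-  -=      -: .**#+::===++==:
========+====#%#**=+++++++++++++++*+  ==      =- -++*#+::======:
============+%%***+++++++++***+******==-      ==+===+*%=.:=====-
============#%#****++++++************+=:     .=====+++##-.:=+=--
++=========+%%*****+++*****************-     -+++++==++#*:::==+#
===========*%#****+++******************-     =++++====+*#=..:=--
=+++=======#%***+++++*******+=*****###*:     =*+++=====+#*:.:=-=
===========%%*+==++++*******+-***+*##*+-    .**++=-====+##-....=
===========%%+===+++********-*+##=+***+-    :
[... 4183 characters left out ...]
............
.        .:::::.        .::-==+++++++==--:..      ..............
.         .:::::.          .:::-----:::..       ..:.............
           .:::::..           .......          .:--::...........
           .:::::::..                         .:----::..........
            .:::::::...                    ...:--==---:.......  
             .::-:::::...                 ..:---====---:.....   
              .::::::::::......      ...:.::----====----::..    
               .:::::-:-::::::.......::::::------==------::.    
                ::::-:-:---::::::::::--------------------::.    
                .::---:::--::::::::-----------=----------:.     
[-0.12648213  0.01375701 -1.47837546]
```

>>> apply_moves(motion=[0, 0.5, 0, -1, 0, 0, 0, 0, 1, 0, -1.6, 0, -0.8, 0, 0, 1.6, 0, -1.6, 0, -1.8, 0, 0, 2.19, 0, -1.5, 0, -2.85, 0, 0, 2.8, 0, -1.2, 0, -3.7, 0, 0, 3.3, 0, -0.9, -0.2, -4.5, 0, 0, 3.3, 0, -0.9, -0.2, -4.5, 0])

```text
time: 20.25
position: [0.3633, -0.2016, 0.234]
eef_rot: [0.698, 2.695, -0.14]
ft_force: [0.2, -0.4, -1.5]
opening: 0.18
grip_force: 59.5
```

```bash
cat > diff.py <<'E'
from h import *
for n in("top","scene"):
    C=cam(n);c=proj([.4975,-.273,.03],C)[0].astype(int)
    ref=cv2.resize(cv2.imread(f"pics/{n}.png"),(560,420),interpolation=cv2.INTER_AREA)[:,:,::-1].astype(float)
    a=np.mean([r.snapshot(n).astype(float) for _ in range(4)],0)
    D=(a-ref).mean(2)[c[1]-24:c[1]+24,c[0]-36:c[0]+36]
    print(n)
    for i in D:print("".join("@" if v>45 else "#" if v>30 else "+" if v>15 else "-" if v<-15 else "=" if v<-40 else " " for v in i))
E
python3 diff.py; python3 way.py .4486 -.4214 .2 -.667 21.2
```

```text
top
                ++++         +++++        ------------------------------
            ++++         +++              ------------------------------
        ++++        +  ++            ++   ------------------------------
    ++++               +     +            ------------------------------
++++                 ++               +   ------------------------- ----
                    +     +         +   + ------------------------- ----
                   ++            ++   ++   -----------------------------
                  +               +++   +  -----------------------------
            +    +   +   ++  ++ +     ++ -------------------------------
                 +       ++++   ----    --------------------------------
       +        +       +    + ------   --------------------------------
     +          ++    +   +    -----------------------------------------
                    ++  ++  + +---------------------------------------- 
                   +           -- --------------------------------------
 +           + +  +       ++   -- --------------------------------------
 
[... 5343 characters left out ...]
                                       -----                   
                                               ------                   
                                          -----------                   
                                 --------------------                   
                                 --------------------                   
                                 ----------------------                 
                                 ------------------------               
                                 -------------------------              
[ 1.08  0.12 -0.81  2.35  0.46  0.39  0.95] [ 0.3702 -0.2037  0.2364] [-0.2  0.1 -1. ]
[-4.99, -5.06, 3.24, 0.5, -0.02, 1.43]
```

```bash
python3 way.py .45 0.03 .22 .0 21.2 .46 .12 .22 .2 21.2
```

```text
[ 1.08  0.12 -0.81  2.35  0.46  0.39  0.95] [ 0.3702 -0.2037  0.2364] [-0.2  0.1 -1. ]
[1.55, 8.1, -0.05, -1.79, -0.04, -4.52]
[2.64, 10.88, -0.48, -2.48, -0.04, -6.3]
```

>>> apply_moves(motion=[0, 0.2, 1.4, 0, -0.3, 0, -0.8, 0, 0.5, 2.8, 0, -0.6, 0, -1.6, 0, 0.8, 4.2, 0, -0.9, 0, -2.4, 0, 1.1, 5.6, 0, -1.3, 0, -3.2, 0, 1.4, 7, 0, -1.6, 0, -4, 0, 1.7, 8.3, -0.1, -1.85, 0, -4.7, 0, 2.2, 9.6, -0.3, -2.2, 0, -5.5, 0, 2.6, 10.8, -0.45, -2.48, 0, -6.3])

```text
time: 21.32
position: [0.4594, 0.118, 0.2191]
eef_rot: [-0.283, 2.763, 0.054]
ft_force: [1.6, -1.7, -1.3]
opening: 0.178
grip_force: 59.7
```

```bash
python3 diff.py
```

```text
top
## #########+++ -----        +++          ++++        + ++              
########+ + ------        ++                   ++     +                 
@###+   --------        +                       ++ +                    
+++ ----------                                      +             +     
------------         +                     +   +     +                  
----------          +                        +         +          +    -
-------            +                      +               +            -
-----             +                     +             +  +             -
---              +              +     ++                  +            -
-                           +               + +                   +    -
-               +       +                      +           +           -
-               +     +                +         +          +     +#   -
-                    +        +      +#@#+        +                     
-                  +                 +@@@@+         +        +         -
-                 +                  @@@@@                         +   -
-
[... 3905 characters left out ...]
@@@##++#@#+                            ++
----------------            +@@@@#                                    ++
---------------             +@@@@+                                    ++
-------------                +##+                                     ++
-----------                                                           ++
----------                                                            ++
--------                                                                
------                                                                  
-----                                                                   
---                                                                     
-
```

```bash
cat > ret.py <<'E'
from h import *
import os,sys
a=[]
for az,rr in((.05,.48),(-.15,.48),(-.35,.49),(-.55,.54)):a+=[rr*np.cos(az),rr*np.sin(az),.22,az,21.2]
a+=[.4478,-.4207,.2,-.667,21.2,.4478,-.4207,.11,-.667,21.2,.4478,-.4207,.086,-.667,21.2]
os.system("python3 way.py "+" ".join(map(str,a)))
E
python3 ret.py
```

```text
[ 0.43  0.3  -0.98  2.26  0.82  0.49  0.58] [0.4593 0.1146 0.2191] [-0.3  0.7 -1.1]
[-0.07, -3.09, -0.01, 0.51, -0.04, 1.32]
[0.66, -6.19, -0.29, 1.2, -0.04, 3.1]
[1.69, -9.24, -0.68, 1.88, -0.04, 4.88]
[2.38, -12.98, -0.95, 2.57, -0.04, 6.66]
[3.85, -17.42, -0.8, 2.97, -0.04, 7.71]
[4.92, -17.42, 2.0, 2.97, -0.04, 7.71]
[5.21, -17.42, 2.75, 2.97, -0.04, 7.71]
```

>>> apply_moves(motion=[0, 0, -1.2, 0, 0.2, 0, 0.5, 0, -0.05, -2.4, 0, 0.4, 0, 1, 0, 0.2, -3.7, -0.05, 0.65, 0, 1.7, 0, 0.4, -4.9, -0.15, 0.9, 0, 2.4, 0, 0.65, -6.1, -0.3, 1.2, 0, 3.1, 0, 1, -7.3, -0.4, 1.5, 0, 3.8, 0, 1.3, -8.3, -0.55, 1.7, 0, 4.4, 0, 1.7, -9.3, -0.7, 1.9, 0, 4.9])

```text
time: 22.38
position: [0.46, -0.1713, 0.2207]
eef_rot: [0.492, 2.736, -0.094]
ft_force: [1.2, 0.5, -1.3]
opening: 0.175
grip_force: 59.9
```

```bash
python3 ret.py
```

```text
[ 0.89  0.29 -0.81  2.22  0.7   0.44  0.76] [ 0.46   -0.1713  0.2207] [ 1.2  0.5 -1.3]
[1.56, 6.33, -0.58, -1.41, -0.03, -3.61]
[0.66, 3.28, -0.23, -0.72, -0.03, -1.83]
[0.04, 0.11, 0.01, -0.04, -0.03, -0.05]
[-1.2, -3.46, 0.49, 0.65, -0.03, 1.73]
[-2.1, -7.93, 1.56, 1.05, -0.03, 2.78]
[-1.02, -7.93, 4.36, 1.05, -0.03, 2.78]
[-0.73, -7.93, 5.11, 1.05, -0.03, 2.78]
```

>>> apply_moves(motion=[0, -0.4, -1.2, 0.2, 0.2, 0, 0.6, 0, -0.8, -2.4, 0.35, 0.45, 0, 1.2, 0, -1.2, -3.5, 0.5, 0.65, 0, 1.7, 0, -1.5, -4.8, 0.8, 0.8, 0, 2.1, 0, -1.75, -6, 1.1, 0.9, 0, 2.4, 0, -1.95, -7, 1.35, 1, 0, 2.6, 0, -2.1, -7.9, 1.56, 1.05, 0, 2.78, 0, -2.1, -7.93, 1.56, 1.05, 0, 2.78])

```text
time: 23.05
position: [0.4469, -0.424, 0.1983]
eef_rot: [0.918, 2.637, -0.171]
ft_force: [-1.8, 0.9, -2.0]
opening: 0.179
grip_force: 60.0
```

```bash
python3 ret.py | tail -3;python3 -c "
from h import *
print(r.observe()['time'])"
```

```text
[0.02, 0.1, -0.07, -0.02, -0.05, -0.03]
[1.09, 0.11, 2.73, -0.02, -0.05, -0.03]
[1.38, 0.11, 3.48, -0.02, -0.05, -0.03]
23.05
```

>>> apply_moves(motion=[0, 0.3, 0.05, 0.8, 0, 0, 0, 0, 0.7, 0.05, 1.8, 0, 0, 0, 0, 1.09, 0.05, 2.73, 0, 0, 0, 0, 1.28, 0.05, 3.2, 0, 0, 0, 0, 1.35, 0.05, 3.42, 0, 0, 0, 0, 1.36, 0.05, 3.46, 0, 0, 0, 0, 1.36, 0.05, 3.46, 0, 0, 0])

```text
time: 23.63
position: [0.4498, -0.4166, 0.088]
eef_rot: [0.907, 2.639, -0.168]
ft_force: [-0.2, 0.2, -1.3]
opening: 0.178
grip_force: 59.9
```

```bash
python3 way.py .4478 -.4207 .0844 -.667 21.2
```

```text
[ 0.91  0.63 -0.35  2.04  1.02  0.24  0.61] [ 0.4498 -0.4166  0.088 ] [-0.2  0.2 -1.3]
[0.01, -0.15, 0.12, 0.02, -0.04, 0.04]
```

>>> apply_moves(motion=[0, 0, -0.12, 0, 0, 0, 0, 0, 0.01, -0.12, 0.06, 0, 0, 0, 0, 0.02, -0.12, 0.1, 0, 0, 0, 0, 0.03, -0.12, 0.12, 0, 0, 0, 0, 0.03, -0.12, 0.12, 0, 0, 0])

```text
time: 24.05
position: [0.4483, -0.4202, 0.0851]
eef_rot: [0.907, 2.638, -0.169]
ft_force: [-5.1, -0.3, 8.4]
opening: 0.178
grip_force: 61.5
```

```bash
python3 way.py .4478 -.4207 .0844 -.667 21.2
```

```text
[ 0.91  0.64 -0.34  2.04  1.03  0.23  0.6 ] [ 0.4483 -0.4202  0.0851] [-5.1 -0.3  8.4]
[0.01, -0.02, 0.02, 0.01, -0.02, 0.04]
```

>>> apply_moves(motion=[0.45, 0, 0, 0, 0, 0, 0, 0.45, 0, 0, 0, 0, 0, 0, 0.45, 0, 0, 0, 0, 0, 0, 0.45, 0, 0, 0, 0, 0, 0, 0.45, 0, 0, -1, 0, 0, 0, 0.45, 0, 0, -2, 0, 0, 0, 0.45, 0, 0, -3, 0, 0, 0, 0.45, 0, 0, -4, 0, 0, 0])

```text
time: 24.72
position: [0.4139, -0.3922, 0.1973]
eef_rot: [0.905, 2.64, -0.167]
ft_force: [-0.4, -0.2, 0.2]
opening: 0.45
grip_force: 0.0
```

```bash
python3 - <<'E'
from h import *
T=pose();print(r.observe()["time"],T[:3,3].round(3),r.observe()["ft_force"].round(1))
C=cam("wrist",T);a=np.mean([r.snapshot("wrist").astype(float) for _ in range(2)],0).mean(2)
d=np.r_[.786,-.618,0];y=np.r_[.618,.786,0];P=np.r_[.496,-.4575,0]
# orthorectify rest at z=.009
for i in range(-72,74,6):
    q=[proj(P+i/1e3*d+j/1e3*y+[0,0,.009],C)[0] for j in range(-66,68,3)]
    print("".join(" .:-=+*#%@"[int(a[int(round(v)),int(round(u))]/25.6)] if 0<=v<420 and 0<=u<560 else "?" for u,v in q))
# bin interior diff & bench balls
a=np.mean([r.snapshot("top").astype(float) for _ in range(4)],0);ref=cv2.resize(cv2.imread("pics/top.png"),(560,420),interpolation=cv2.INTER_AREA)[:,:,::-1].astype(float)
D=np.abs(a-ref).mean(2);c=proj([.52,.29,.03],cam("top"))[0].astype(int);print(c)
V=a.mean(2)[c[1]-28:c[1]+28,c[0]-28:c[0]+38]
for i in V:print("".join(" .:-=+*#%@"[int(np.clip((v-60)/19.6,0,9))] for v in i))
m=(D>40).astype(np.uint8);n,l,st,ce=cv2.connectedComponentsWithStats(m);print([(s[:5].tolist()) for s in st[1:] if s[4]>12])
E
```

```text
24.7167 [ 0.414 -0.392  0.197] [-0.4 -0.2  0.2]
::::::::::::::::::::::......:::::::::::::-===
----::.....:.....::.............:.....:--====
=====-.:......................:::::::::======
===+==:--::::.:..::.:.....::--===-=----======
=+==+-:------:.....:.....--------------======
+=====:----===----==::.::=========--=--======
======:-----===--==-     :========-----======
=====-:-----==----=.      ==-----------======
====--:---*********       *********=---======
======:--#%+%%%%%%%       @@@@@@%+%+=--======
======:--+*=%%@@%@*       %@@@@@%-%=---======
======:--+#=#@@%%@+       #@@%%%%=*+---======
======:--*+-%%@%@%*       +@@%%%@-#=---======
====--:--+*=%@@@@@%  .    *@@@@@@-%+---======
===---:--=*=@@@@@@%-.....:#@@@@@@+*=---======
======:--+==*******:::::::*******=++-:=======
======:-----==------=-=--=-------=-----======
=====-:----==------==-=--=-=-----------======
=====-:--=-=-=--==--==---==----------:-======
=====-:--=-=======--=-=--==----------:=======
======:=---=-==--=--==---------------:-=-===-
=====--::::::::::::::::-::::::::::::::-==-===
=====-:-----:---------------------::---=
[... 3959 characters left out ...]
76, 20, 34, 52], [436, 79, 25, 17, 185], [454, 80, 13, 7, 47], [469, 82, 5, 5, 17], [388, 97, 76, 62, 2561], [501, 107, 17, 15, 135], [532, 112, 28, 51, 622], [526, 122, 24, 18, 262], [508, 124, 18, 10, 117], [511, 136, 13, 6, 42], [432, 141, 21, 39, 72], [514, 144, 20, 33, 199], [461, 146, 34, 15, 251], [541, 162, 8, 7, 27], [351, 169, 5, 4, 14], [344, 174, 9, 6, 25], [397, 177, 8, 4, 14], [375, 179, 40, 24, 557], [416, 198, 7, 11, 19], [415, 206, 65, 43, 943], [377, 271, 59, 37, 337], [341, 277, 15, 24, 38], [373, 281, 36, 33, 141], [353, 297, 9, 10, 20], [335, 305, 5, 12, 18], [396, 315, 9, 10, 19], [398, 319, 23, 33, 59], [346, 325, 8, 5, 13], [389, 326, 9, 13, 18], [411, 335, 7, 9, 16]]
```

```bash
python3 -c "
from cell import r
print(r.close_job())"
```

```text
the job is handed in; nothing more can be done
None
```

I handed the job in at about 25 s: four balls are in the crystal bowl, and the scoop is standing empty in its rest. No balls showed on the visible bench, but I could see only two of the other four in the bin; the last two must be out of view behind its side wall.

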